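# Refit the spark stand and clear the service tools into the drawer

## Task

The spark stand of the spectrometer has just been brushed out and must be made ready for use. Pull open the service drawer by its handle, take out the clean stand plate and lower it gently onto the spark stand so that it sits flat and fully down on the two locating pegs; put every cleaning tool lying about into the drawer, and shut the drawer fully. Leave the other things on the bench where they are.

Things in the scene. Friction and masses are not known exactly. Their poses are not given: they have to be found in the camera images.
- spectrometer: Spark spectrometer on the right of the bench (fixed): dark blue and pale grey housing, 220 to 360 mm high; before it a dark blue ledge 400 x 210 mm, top 80 mm above the bench. Origin on the bench under the middle of the spark stand; z up; x along the ledge and the line of the two pegs. The housing begins 150 mm towards -y; the ledge ends at y = 60 mm and x = -200 and 200 mm.
- stand_top (a point): Middle of the top face of the spark stand, a steel block 100 (x) x 70 mm, its top 20 mm above the ledge, 100 mm above the bench. Two upright steel pegs stand on it, 42 mm to either side of this point along x: 10 mm in diameter, 14 mm high, the upper 6 mm tapering to 4 mm. Axes as the spectrometer.
- stand_plate: Stand plate, at first flat in the shut drawer: aluminium, 120 (x) x 80 (y) x 8 mm, about 0.4 kg, 17 mm opening in the middle, two 13 mm holes at x = -42 and 42 mm that drop over the pegs (either way round). Its handle is a bridge bar along x over the middle: 14 mm in diameter, 120 long, axis 48 mm above the underside, on posts at x = -54 and 54, free below. Origin: centre of the underside, z up.
- service_unit: Low grey sheet-steel drawer unit on the left of the bench (fixed), 300 x 300 x 100 mm high, with a dark binder lying on the back half of its top (22 mm high). Origin: on the bench, under the middle of its front face; its -x axis points out of the front towards the robot, the way the drawer slides open.
- service_drawer (a joint): How far the drawer is pulled out, in m: 0 = fully shut, 0.20 = stop. It may stand up to 15 mm ajar at the start. Slides with about 2 N of friction plus light damping and stays where it is left.
- drawer_handle (a point): Middle of the drawer's bar handle: level bar 11 mm in diameter, 130 mm long, along the unit's y, 45 mm in front of the drawer's front face and 66 mm above the bench. Moves with the drawer. The unit's top is 34 mm higher; the front panel's top edge is 86 mm above the bench.
- drawer_floor (a point): Front edge of the drawer's inner floor, at its middle, against the back of the front panel; 16 mm above the bench; axes as the service unit; moves with the drawer. The inside reaches from here 250 mm along x and 135 mm to either side in y; side and back walls rise 50 mm above the floor, the front panel 70 mm. Fully out, the first 194 mm of the inside are open from above.
- brush: Cleaning tool, may be absent: brush 107 mm long lying along its x, wooden grip 18 mm wide and 18 high from x = -51 to 15 mm, then steel ferrule and 24 to 26 mm wide brass bristle head up to x = 56. Origin: on the underside, under the grip.
- scraper: Cleaning tool, may be absent: scraper 107 mm long lying along its x, black grip 20 mm wide and 16 high from x = -50 to 20 mm, then a thin steel blade 36 mm wide up to x = 57. Origin: on the underside, under the grip.
- spanner: Cleaning tool, may be absent: dark steel electrode spanner 118 mm long lying along its x, shank 16 mm wide and 12 high, a 24 mm round eye at x = -44 and an open jaw 36 mm wide from x = 36 to 62. Origin: on the underside, under the middle of the shank.
- screwdriver: Cleaning tool, may be absent: stubby screwdriver 102 mm long lying along its x, grey handle 24 mm wide and 24 high from x = -42 to 14 mm, then a 7 mm steel blade up to x = 60. Origin: on the underside, under the handle.
- gauge: Cleaning tool, may be absent: T-shaped brass electrode gauge 94 mm long lying along its x, stem 18 mm wide and 18 high from x = -45 to 35 mm, cross head 44 mm wide from x = 35 to 49. It lies on the spectrometer's ledge beside the spark stand, 80 mm above the bench. Origin: on the underside, under the stem.
- steel_sample: Bystander, not to be moved: bright steel cylinder 40 mm in diameter, 45 high, upright among the tools. Origin: centre of the underside.
- wash_bottle: Bystander: white bottle 64 mm in diameter, 170 high, towards the back. Origin: centre of the underside.
- beaker: Bystander: glass beaker 72 mm in diameter, 90 high, towards the back. Origin: centre of the underside.
- powder_jar: Bystander: amber jar 60 mm in diameter, 85 high, left of the drawer unit. Origin: centre of the underside.
- electrode_box: Bystander: cardboard box 90 x 60 x 35 mm, on the ledge beyond the spark stand. Origin: centre of the underside.
- big_sample: Bystander: dark steel cylinder 60 mm in diameter, 50 high, left of the drawer unit. Origin: centre of the underside.
Mind the look-alikes: they are no part of the job. Leave any red look-alike of the spanner alone.

How it is judged:
By the outcome, as a careful person would: the job done as asked, in the order asked, and still so for the second after the job is handed in, with the robot touching nothing.
Of brush, scraper, spanner, screwdriver, gauge only 3 to 5 are there at a start; the rules pass over those that are not, and their reading is None.
At some moment in a run one of brush, scraper, spanner, screwdriver may be knocked a few centimetres aside while the robot is not near it.
It also fails if it takes over 210 s, if anything falls off the work surface, if the arm or the gripper's body presses on something with over 40 N, if the wrist force passes 120 N, or if a joint passes its speed limit or range.

## Robot

A 6-joint arm with a two-finger parallel gripper is mounted at the origin on the work surface. World frame = base frame: x ahead of the robot, y to its left, z up, the work surface at z = 0. Lengths are in m, angles in degrees, forces in N, time in s.
With the tool pointing down it reaches from about 0.25 to 0.725 m from the base axis. Payload 9.7 kg.
Tool frame: the origin (TCP) lies midway between the tips of the shut fingers; the grasp point (between the pads) lies 19 mm behind it; z points along the fingers, y is the line along which they close (so a half turn about z gives the same grasp; the last joint's range is limited). The gripper opens to 85 mm and grips with 20 to 120 N. Pads are 22 mm wide; open, the fingers measure 114 mm over their backs; the gripper's body (76 mm by 85 mm) begins 54 mm behind the grasp point. The pads swing forward as they close: fully open they stand 13 mm farther back than shut.
Start: joints at [-67.895, 4.979, 10.078, 95.1, 0, 90], TCP at [0.207, -0.51, 0.231] pointing down, gripper open.
Joint ranges: [-179.16, 179.16], [-48.56, 103.87], [-65.8, 70.77], [-126.05, 130.52], [-82.76, 87.17], [-180, 180]. Speed limits (degrees/s): [127.2, 127.2, 147.25, 180, 180, 180].

## Interface

Orientations are given as [roll, pitch, yaw] about the fixed x, y, z axes, in that order (R = Rz(yaw) Ry(pitch) Rx(roll)).
In Python, from rig import arm, eyes gives the robot as it stands.
- The arm moves only by the tool send_rows, never from a script. Its argument "rows" is a list of rows, each an object of numbers: "x", "y", "z": the shift along the tool's x, y, z in units of 0.3 m (1.0 is 0.3 m); "wx", "wy", "wz": the turn, a rotation vector about the tool's x, y, z in units of 360 degrees (1.0 is 360 degrees). In form: [{"x": .., "y": .., "z": .., "wx": .., "wy": .., "wz": ..}, ...]. A call has 1 to 8 rows; each row is the pose to reach, as a shift and turn from the pose commanded when the call began, along the tool's axes at that moment, turning the shorter way round; what a row does not reach only later rows make up. A row lasts 1/12 s, in which the tool goes at most 41.7 mm and 7.16 degrees, less where a joint would pass 70% of its speed; a pose out of reach is approached as far as the arm can. A call with a number of a shift or a turn outside -1 to 1 is refused whole. A call with a gripper value outside its range is refused whole. "grip" is the opening, from -1 (shut) to 1 (fully open), set as the call begins (left out, the last holds). The fingers move at their own pace and stop on an object; "newtons" is the grip in N (left out, the last holds). Time passes only in rows, so rows that repeat a pose let the fingers close. It gives the time, the measured TCP pose, the force, the opening and the grip force at its end, in the units of the state.
- arm.sense(): the state, without advancing time (a new reading comes with each control period).
- eyes.camera(name): name is "scene" or "top"; returns a dict with "pixels" (420x560x3 uint8, red, green, blue), "K" (3x3 intrinsics, pixels), "rvec" (rotation vector, rad) and "tvec" (3), from world to camera coordinates, as OpenCV has them. Camera axes: x right, y down, z forward; pixel columns grow to the right and rows downward; lengths in m; the calibration is good to about 2 mm. A picture is of the moment at which its call begins. There is no depth.
- arm.close_job(): hands the job in; it is judged then, once.
The state is a dict: "time_s": time; "qpos": joint angles; "joint_velocities": joint speeds; "joint_torque": joint torques, N m; "ee_pos": TCP position; "tool_rot": TCP orientation; "contact_force": force on the tool from outside, world axes, zero at the start; "moment": the same for the moment, N m; "finger_gap": opening from 0.0 (shut) to 1.0 (fully open); "grip_force": force on a finger pad.
Only numpy, scipy, OpenCV 4.12 (cv2) and the standard library are available. Lean on these libraries where they do the work, as an engineer would, in place of code of your own. Each camera call takes 0.05 s, during which the arm holds its last target. There are 200 camera calls.

## Working session

There is one attempt and no reset: what is moved stays moved. The work goes in short steps, Python scripts to look and compute and a tool call to move; the robot and the scene stay as the last step left them, time stands still between calls to the robot, and variables do not carry over. Pictures are saved under pics/ and viewed, at most 14 in all, crops included, and the job is handed in when it is done.

Besides the shell and the picture viewer there is one more tool, called after "Emit:" as name(argument=value, ...) on one line, values as JSON. send_rows: Moves the arm, as the interface text tells. Its arguments: {"type":"object","properties":{"rows":{"type":"array","items":{"type":"object","properties":{"x":{"type":"number"},"y":{"type":"number"},"z":{"type":"number"},"wx":{"type":"number"},"wy":{"type":"number"},"wz":{"type":"number"}}}},"grip":{"type":"number"},"newtons":{"type":"number"}},"required":["rows"]}

```bash
ls; mkdir -p pics
python3 - <<'E'
from rig import arm, eyes
import cv2,numpy as np
for n in("scene","top"):
    c=eyes.camera(n); cv2.imwrite(f"pics/{n}0.png",cv2.resize(c["pixels"][:,:,::-1],(800,600),interpolation=cv2.INTER_CUBIC))
    cv2.imwrite(f"{n}0_raw.png",c["pixels"][:,:,::-1])
    R=cv2.Rodrigues(np.array(c["rvec"]))[0]; print(n,c["K"],"pos",-R.T@np.array(c["tvec"]).ravel(),R.tolist())
s=arm.sense();print(s)
E
```

```text
pics
scene [[474.65801495   0.         278.90548335]
 [  0.         474.65801495 209.97025073]
 [  0.           0.           1.        ]] pos [1.07082433 0.69636191 0.97849584] [[-0.7668280226699585, 0.641821238742258, 0.006346743057256882], [0.47944667477846586, 0.5793461295248591, -0.659157756723257], [-0.42673840897199944, -0.5024177143611855, -0.7519779056622133]]
top [[480.62316518   0.         278.60887122]
 [  0.         480.62316518 211.32081364]
 [  0.           0.           1.        ]] pos [0.28095387 0.12059247 1.40916382] [[-0.05238341851587469, -0.998606368658123, 0.006426347331700555], [-0.9741767457508208, 0.04968453174233378, -0.22025239009800895], [0.2196261494060559, -0.017797971260286233, -0.9754217481254387]]
{'time_s': 0.1, 'qpos': array([-6.78942763e+01,  5.00744099e+00,  1.00380697e+01,  9.50980980e+01,
       -6.74852668e-04,  9.00020632e+01]), 'joint_velocities': array([ 0.06724401, -0.03037303,  0.1203748 , -0.10035034, -0.07510861,
        0.10861487]), 'joint_torque': array([-6.71907765e-04, -5.21557224e+01,  4.65655231e+01,  1.59023440e-02,
       -5.44553203e-06,  1.44060942e-05]), 'ee_pos': array([ 0.20689549, -0.50938508,  0.23065055]), 'tool_rot': array([-1.79932531e+02,  6.77281746e-04,  2.21036613e+01]), 'contact_force': array([-0.0531928 , -0.07193264, -0.07048681]), 'moment': array([-0.04958205, -0.02170443, -0.01344923]), 'grip_force': 0.0, 'finger_gap': 0.994620904973207}
```

View pics/top0.png

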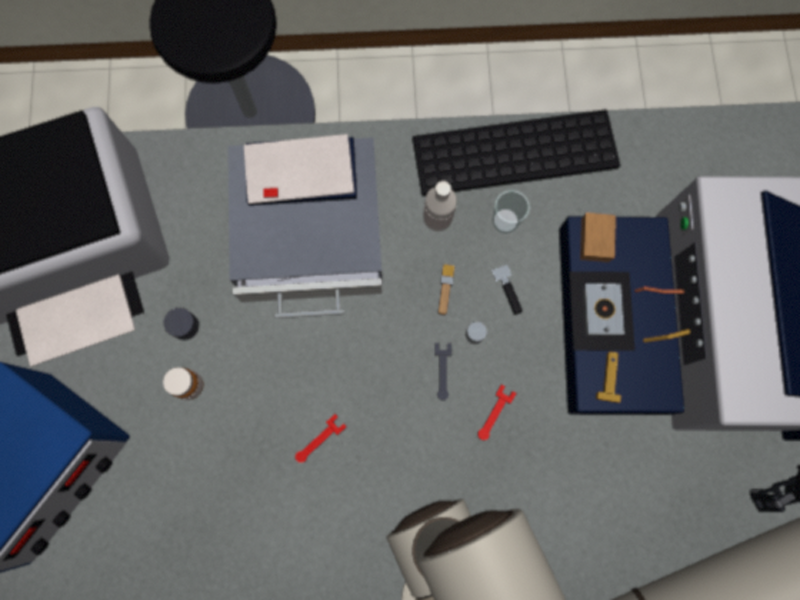

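View pics/scene0.png

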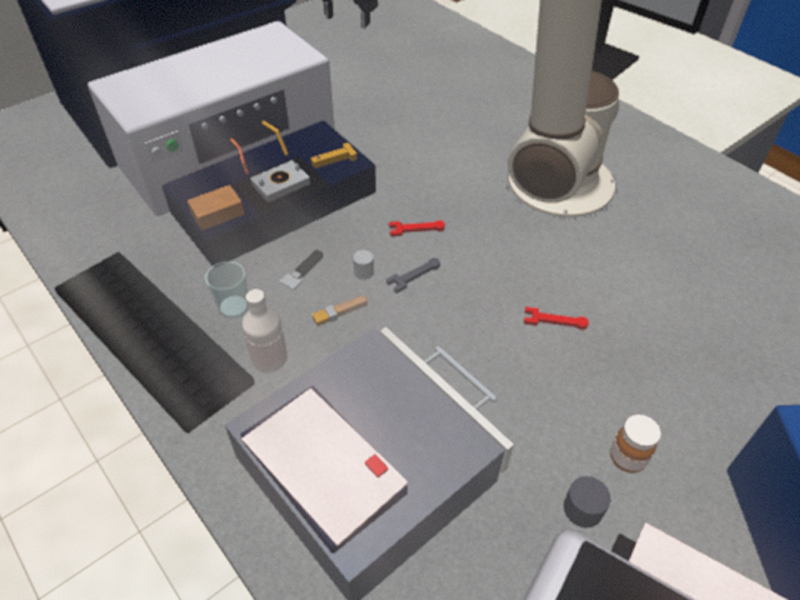

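The top view shows the handle bar at (278–342, 315), brush (445,290), scraper (508,290), spanner (443,370), gauge on the ledge (610,378), steel sample (477,332) and stand (605,308). There is no screwdriver, and the two red spanners are look-alikes. The scene view agrees with this.

```bash
cat > h.py <<'E'
import cv2,numpy as np
from rig import arm,eyes
from scipy.spatial.transform import Rotation as Ro
def cam(n):
    c=eyes.camera(n); c["R"]=cv2.Rodrigues(np.array(c["rvec"]))[0]; c["t"]=np.array(c["tvec"]).ravel(); c["hsv"]=cv2.cvtColor(c["pixels"],cv2.COLOR_RGB2HSV); return c
def ray(c,uv,z):  # pixel -> world point on plane z
    uv=np.atleast_2d(np.float64(uv)); d=np.c_[(uv-c["K"][:2,2])/c["K"][0,0],np.ones(len(uv))]@c["R"]
    o=-c["R"].T@c["t"]; return o+d*((z-o[2])/d[:,2:])
def px(c,P): return cv2.projectPoints(np.float64(P).reshape(-1,3),np.array(c["rvec"]),c["t"],c["K"],None)[0].reshape(-1,2)
def blobs(c,lo,hi,z,box,amin=15):  # blobs in hsv range inside world box
    m=cv2.inRange(c["hsv"],np.array(lo),np.array(hi)); n,l,s,ce=cv2.connectedComponentsWithStats(m)
    out=[]
    for i in range(1,n):
        if s[i,4]<amin: continue
        P=ray(c,ce[i],z)[0]
        if box[0]<P[0]<box[1] and box[2]<P[1]<box[3]:
            v,u=np.nonzero(l==i); Q=ray(c,np.c_[u,v],z)[:,:2]
            (cx,cy),(w,h),a=cv2.minAreaRect(np.float32(Q*1000)); ev,E=np.linalg.eigh(np.cov(Q.T)); ax=E[:,1]
            out.append((s[i,4],ce[i].round(1),Q.mean(0).round(4),(round(cx),round(cy)),(round(w),round(h)),round(np.degrees(np.arctan2(ax[1],ax[0])),1)))
    return out
def to(x,y,z,yaw=None,R=None):  # row towards a tool-down pose
    s=arm.sense(); A=Ro.from_euler("xyz",s["tool_rot"],degrees=True)
    B=R if R is not None else Ro.from_euler("xyz",[180,0,yaw],degrees=True)
    d=A.inv().apply(np.array([x,y,z])-s["ee_pos"])/0.3; w=np.degrees((A.inv()*B).as_rotvec())/360
    print("row",d.round(4),w.round(4))
def show(c,u,v,w,h,name,k=8):
    cv2.imwrite("pics/"+name,cv2.resize(np.ascontiguousarray(c["pixels"][v:v+h,u:u+w,::-1]),None,fx=k,fy=k,interpolation=cv2.INTER_CUBIC))
E
python3 - <<'E'
from h import *
c=cam("top"); s=cam("scene")
show(c,385,140,100,75,"stand.png"); 
def P(n,uv,z): print(n,ray(c,(np.array(uv)+.5)*.7-.5,z).round(4).tolist())
P("handle",[(278,316),(342,313)],.066)
P("unit top front corners",[(231,283),(381,276)],.1)
P("ledge corners",[(561,218),(567,413),(684,412)],.08)
box=(0.2,.75,-.45,.4)
for n,k in(("top",c),("scene",s)):
    print(n)
    for nm,lo,hi,z in(("orange/brass",(8,90,70),(30,255,255),.009),("brass@ledge",(8,90,70),(30,255,255),.098),("red",(0,150,80),(6,255,255),.012)):
        for b in blobs(k,lo,hi,z,box): print(nm,*b)
    for b in blobs(k,(0,0,0),(179,110,75),.01,box,40): print("dark",*b)
    for b in blobs(k,(0,0,140),(179,60,255),.02,box,15): print("bright",*b)
E
```

```text
handle [[0.5672, 0.337, 0.066], [0.5668, 0.2094, 0.066]]
unit top front corners [[0.6309, 0.4227, 0.1], [0.6301, 0.1279, 0.1]]
ledge corners [[0.7393, -0.2452, 0.08], [0.346, -0.2155, 0.08], [0.3362, -0.4404, 0.08]]
top
orange/brass 675 [419.1 164.8] [ 0.7203 -0.3419] (720, -342) (67, 99) 169.4
orange/brass 59 [313.4 188.8] [ 0.6605 -0.0136] (660, -14) (21, 25) -139.5
orange/brass 105 [310.5 209.1] [ 0.5983 -0.0006] (599, -1) (15, 62) 168.6
orange/brass 315 [427.  265.8] [ 0.4116 -0.3288] (419, -327) (46, 103) 168.3
brass@ledge 675 [419.1 164.8] [ 0.6923 -0.3125] (693, -313) (63, 93) 169.4
brass@ledge 59 [313.4 188.8] [ 0.6363 -0.005 ] (636, -5) (20, 23) -139.5
brass@ledge 105 [310.5 209.1] [0.5781 0.0071] (578, 7) (14, 58) 168.6
brass@ledge 104 [468.3 234.7] [ 0.4831 -0.4252] (482, -421) (11, 90) 98.7
brass@ledge 315 [427.  265.8] [ 0.4033 -0.3002] (411, -298) (43, 96) 168.3
red 237 [346.5 288.5] [ 0.3584 -0.0882] (355, -88) (33, 115) 146.2
red 245 [223.6 307.1] [0.3241 0.2662] (320, 266) (32, 114) 129.5
dark 7109 [455.9 227.7] [ 0.5221 -0.4283] (503, -423) (576, 437) 174.3
dark 151
[... 780 characters left out ...]
e 97 [193.   94.4] [ 0.4695 -0.4327] (470, -428) (141, 23) 77.4
brass@ledge 268 [234.  108.7] [ 0.4138 -0.2919] (415, -298) (61, 99) 171.1
brass@ledge 486 [149.7 140.8] [ 0.6853 -0.3234] (685, -324) (69, 92) 171.9
brass@ledge 80 [224.  221.5] [0.697  0.0519] (697, 52) (27, 23) 63.3
red 170 [290.2 158.3] [ 0.364  -0.0857] (363, -81) (35, 111) 146.9
red 239 [388.1 222.6] [0.3278 0.2692] (323, 269) (36, 113) 129.8
dark 4821 [199.2 132.5] [ 0.5018 -0.364 ] (517, -388) (299, 444) -173.4
dark 50 [195.5 123.4] [ 0.4901 -0.4068] (490, -407) (34, 31) 132.9
bright 168893 [288.  227.7] [0.4794 0.0583] (274, -183) (1768, 2048) -170.2
bright 375 [195.7 124.2] [ 0.4976 -0.3918] (498, -393) (75, 107) 176.9
```

View pics/stand.png

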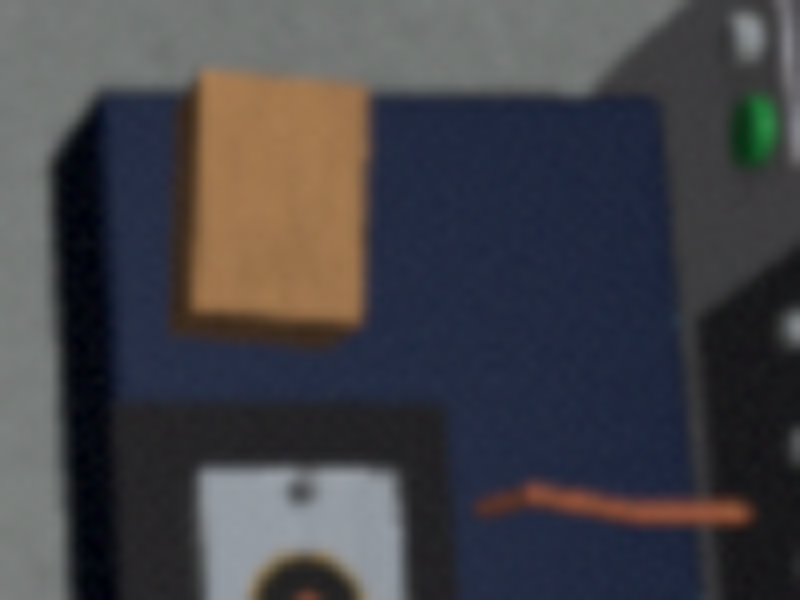

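Emit:
send_rows(rows=[{"wz": -0.0188},{"wz": -0.0376},{"wz": -0.0564},{"wz": -0.0752},{"wz": -0.094},{"wz": -0.1128},{"wz": -0.1316},{"wz": -0.1504}], grip=-0.06)

```text
invalid input at $.rows[0]: expected keys x, y, z, wx, wy, wz
```

Emit:
send_rows(rows=[{"wz": -0.0188},{"wz": -0.0377},{"wz": -0.0377}])

```text
invalid input at $.rows[0]: expected keys x, y, z, wx, wy, wz
```

Run:
```python
from h import *
s=arm.sense();print(s["ee_pos"],s["tool_rot"],s["qpos"],s["finger_gap"]);to(.45,0.1,.2,90);to(.567,.273,.16,90)
```

```text
[ 0.20690809 -0.50944132  0.23086563] [-1.79953581e+02 -3.73923091e-04  2.21043044e+01] [-6.78958090e+01  4.99818100e+00  1.00521598e+01  9.51003980e+01
  3.73831080e-04  8.99998863e+01] 1.0000988043095234
row [ 1.5152 -1.5772  0.1042] [-1.000e-04 -1.000e-04 -1.886e-01]
row [ 2.0935 -1.9646  0.2378] [-1.000e-04 -1.000e-04 -1.886e-01]
```

Emit:
send_rows(rows=[{"x": 0,"y": 0,"z": 0,"wx": 0,"wy": 0,"wz": -0.15},{"x": 0,"y": 0,"z": 0,"wx": 0,"wy": 0,"wz": -0.15},{"x": 0,"y": 0,"z": 0,"wx": 0,"wy": 0,"wz": -0.15},{"x": 0,"y": 0,"z": 0,"wx": 0,"wy": 0,"wz": -0.15},{"x": 0,"y": 0,"z": 0,"wx": 0,"wy": 0,"wz": -0.15},{"x": 0,"y": 0,"z": 0,"wx": 0,"wy": 0,"wz": -0.15},{"x": 0,"y": 0,"z": 0,"wx": 0,"wy": 0,"wz": -0.15},{"x": 0,"y": 0,"z": 0,"wx": 0,"wy": 0,"wz": -0.15}], grip=-0.06)

```text
time_s: 0.87
ee_pos: [0.2069, -0.5095, 0.2311]
tool_rot: [-180.0, -0.0, 76.5]
contact_force: [-0.1, -0.0, -0.6]
finger_gap: 0.47
grip_force: 0.0
```

Emit:
send_rows(rows=[{"x": 0,"y": 0,"z": 0,"wx": 0,"wy": 0,"wz": -0.0386},{"x": 0,"y": 0,"z": 0,"wx": 0,"wy": 0,"wz": -0.0386},{"x": 0,"y": 0,"z": 0,"wx": 0,"wy": 0,"wz": -0.0386}])

```text
time_s: 1.12
ee_pos: [0.2069, -0.5095, 0.2311]
tool_rot: [-180.0, -0.0, 90.3]
contact_force: [0.9, -0.2, -0.5]
finger_gap: 0.469
grip_force: 0.0
```

Emit:
send_rows(rows=[{"x": 0.8,"y": 0.5,"z": 0,"wx": 0,"wy": 0,"wz": 0},{"x": 0.8,"y": 0.5,"z": 0,"wx": 0,"wy": 0,"wz": 0},{"x": 0.8,"y": 0.5,"z": 0,"wx": 0,"wy": 0,"wz": 0},{"x": 0.8,"y": 0.5,"z": 0,"wx": 0,"wy": 0,"wz": 0},{"x": 0.8,"y": 0.5,"z": 0,"wx": 0,"wy": 0,"wz": 0},{"x": 0.8,"y": 0.5,"z": 0,"wx": 0,"wy": 0,"wz": 0},{"x": 0.8,"y": 0.5,"z": 0,"wx": 0,"wy": 0,"wz": 0},{"x": 0.8,"y": 0.5,"z": 0,"wx": 0,"wy": 0,"wz": 0}])

```text
time_s: 1.78
ee_pos: [0.3591, -0.2656, 0.2315]
tool_rot: [179.9, -0.0, 90.0]
contact_force: [0.2, -1.2, 0.4]
finger_gap: 0.47
grip_force: 0.0
```

Run:
```python
from h import *
s=arm.sense();print(s["ee_pos"],s["tool_rot"],s["qpos"],s["finger_gap"]);to(.45,0.1,.2,90);to(.567,.273,.16,90)
```

```text
[ 0.35907083 -0.26556571  0.23154878] [ 1.79936660e+02 -4.44927261e-02  9.00139026e+01] [-3.65331920e+01 -9.10308726e+00 -3.56053088e+00  9.55181655e+01
  7.34620734e-02  5.34529457e+01] 0.4701218287232819
row [1.2184 0.3033 0.1064] [ 0.0002 -0.0001  0.    ]
row [1.7949 0.6933 0.2407] [ 0.0002 -0.0001  0.    ]
```

Emit:
send_rows(rows=[{"x": 0.9,"y": 0.35,"z": 0.12,"wx": 0,"wy": 0,"wz": 0},{"x": 0.9,"y": 0.35,"z": 0.12,"wx": 0,"wy": 0,"wz": 0},{"x": 0.9,"y": 0.35,"z": 0.12,"wx": 0,"wy": 0,"wz": 0},{"x": 0.9,"y": 0.35,"z": 0.12,"wx": 0,"wy": 0,"wz": 0},{"x": 0.9,"y": 0.35,"z": 0.12,"wx": 0,"wy": 0,"wz": 0},{"x": 0.9,"y": 0.35,"z": 0.12,"wx": 0,"wy": 0,"wz": 0},{"x": 0.9,"y": 0.35,"z": 0.12,"wx": 0,"wy": 0,"wz": 0},{"x": 0.9,"y": 0.35,"z": 0.12,"wx": 0,"wy": 0,"wz": 0}])

```text
time_s: 2.45
ee_pos: [0.4631, 0.0056, 0.1938]
tool_rot: [-179.9, -0.1, 90.1]
contact_force: [-0.5, -0.5, 1.2]
finger_gap: 0.467
grip_force: 0.0
```

Emit:
send_rows(rows=[{"x": 0.9,"y": 0.34,"z": 0.12,"wx": 0,"wy": 0,"wz": 0},{"x": 0.9,"y": 0.34,"z": 0.12,"wx": 0,"wy": 0,"wz": 0},{"x": 0.9,"y": 0.34,"z": 0.12,"wx": 0,"wy": 0,"wz": 0},{"x": 0.9,"y": 0.34,"z": 0.12,"wx": 0,"wy": 0,"wz": 0},{"x": 0.9,"y": 0.34,"z": 0.12,"wx": 0,"wy": 0,"wz": 0},{"x": 0.9,"y": 0.34,"z": 0.12,"wx": 0,"wy": 0,"wz": 0},{"x": 0.9,"y": 0.34,"z": 0.12,"wx": 0,"wy": 0,"wz": 0},{"x": 0.9,"y": 0.34,"z": 0.12,"wx": 0,"wy": 0,"wz": 0}])

```text
time_s: 3.12
ee_pos: [0.5649, 0.2752, 0.1553]
tool_rot: [-179.8, 0.0, 90.0]
contact_force: [1.0, -0.4, -0.6]
finger_gap: 0.472
grip_force: 0.0
```

Run:
```python
from h import *
s=arm.sense();print(s["ee_pos"],s["tool_rot"],s["finger_gap"]);to(.567,.273,.047,90)
c=cam("top");show(c,145,170,130,95,"hand1.png",6)
```

```text
[0.56492434 0.27516207 0.15526221] [-1.79807411e+02  2.71710450e-02  8.99930840e+01] 0.4724244416370291
row [-0.007   0.0081  0.3609] [-0.0005  0.0001 -0.    ]
```

View pics/hand1.png

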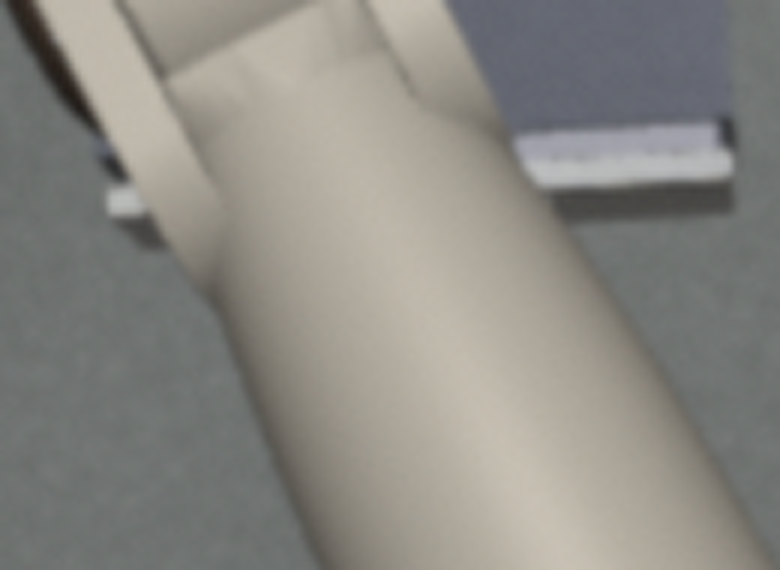

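The arm hides the handle; the drawer front edge is seen at the right (530–735, 165), standing slightly ajar. I'll go down and grip with a light force.

Emit:
send_rows(rows=[{"x": -0.007,"y": 0.007,"z": 0.09,"wx": 0,"wy": 0,"wz": 0},{"x": -0.007,"y": 0.007,"z": 0.18,"wx": 0,"wy": 0,"wz": 0},{"x": -0.007,"y": 0.007,"z": 0.24,"wx": 0,"wy": 0,"wz": 0},{"x": -0.007,"y": 0.007,"z": 0.29,"wx": 0,"wy": 0,"wz": 0},{"x": -0.007,"y": 0.007,"z": 0.33,"wx": 0,"wy": 0,"wz": 0},{"x": -0.007,"y": 0.007,"z": 0.36,"wx": 0,"wy": 0,"wz": 0},{"x": -0.007,"y": 0.007,"z": 0.36,"wx": 0,"wy": 0,"wz": 0},{"x": -0.007,"y": 0.007,"z": 0.36,"wx": 0,"wy": 0,"wz": 0}])

```text
time_s: 3.83
ee_pos: [0.5662, 0.2679, 0.0517]
tool_rot: [180.0, -0.0, 89.9]
contact_force: [0.1, -0.6, -0.5]
finger_gap: 0.468
grip_force: 0.0
```

Emit:
send_rows(rows=[{"x": 0,"y": 0,"z": 0,"wx": 0,"wy": 0,"wz": 0},{"x": 0,"y": 0,"z": 0,"wx": 0,"wy": 0,"wz": 0},{"x": 0,"y": 0,"z": 0,"wx": 0,"wy": 0,"wz": 0},{"x": 0,"y": 0,"z": 0,"wx": 0,"wy": 0,"wz": 0},{"x": 0,"y": 0,"z": 0,"wx": 0,"wy": 0,"wz": 0},{"x": 0,"y": 0,"z": 0,"wx": 0,"wy": 0,"wz": 0}], grip=-1, newtons=25)

```text
time_s: 4.33
ee_pos: [0.5668, 0.2686, 0.0527]
tool_rot: [179.9, -0.0, 90.0]
contact_force: [0.2, -0.5, 6.0]
finger_gap: 0.111
grip_force: 24.6
```

Emit:
send_rows(rows=[{"x": 0,"y": -0.03,"z": 0,"wx": 0,"wy": 0,"wz": 0},{"x": 0,"y": -0.11,"z": 0,"wx": 0,"wy": 0,"wz": 0},{"x": 0,"y": -0.2,"z": 0,"wx": 0,"wy": 0,"wz": 0},{"x": 0,"y": -0.3,"z": 0,"wx": 0,"wy": 0,"wz": 0},{"x": 0,"y": -0.4,"z": 0,"wx": 0,"wy": 0,"wz": 0},{"x": 0,"y": -0.5,"z": 0,"wx": 0,"wy": 0,"wz": 0},{"x": 0,"y": -0.57,"z": 0,"wx": 0,"wy": 0,"wz": 0},{"x": 0,"y": -0.6,"z": 0,"wx": 0,"wy": 0,"wz": 0}])

```text
time_s: 5.0
ee_pos: [0.3843, 0.2661, 0.0525]
tool_rot: [179.9, 0.2, 90.0]
contact_force: [3.0, -17.8, 10.4]
finger_gap: 0.115
grip_force: 26.5
```

Emit:
send_rows(rows=[{"x": 0,"y": -0.01,"z": 0,"wx": 0,"wy": 0,"wz": 0},{"x": 0,"y": -0.015,"z": 0,"wx": 0,"wy": 0,"wz": 0},{"x": 0,"y": -0.02,"z": 0,"wx": 0,"wy": 0,"wz": 0},{"x": 0,"y": -0.02,"z": 0,"wx": 0,"wy": 0,"wz": 0}])

```text
time_s: 5.33
ee_pos: [0.3803, 0.266, 0.0525]
tool_rot: [179.9, 0.3, 89.9]
contact_force: [-0.8, -17.2, 13.4]
finger_gap: 0.119
grip_force: 26.8
```

Run:
```python
from h import *
s=arm.sense();print(s["ee_pos"],s["contact_force"],s["finger_gap"])
```

```text
[0.38025412 0.26602659 0.05250742] [ -0.80304137 -17.18649715  13.40188665] 0.11903827762424944
```

Emit:
send_rows(rows=[{"x": -0.008,"y": -0.008,"z": -0.01,"wx": 0,"wy": 0,"wz": 0},{"x": -0.008,"y": -0.016,"z": -0.01,"wx": 0,"wy": 0,"wz": 0},{"x": -0.008,"y": -0.02,"z": -0.01,"wx": 0,"wy": 0,"wz": 0},{"x": -0.008,"y": -0.02,"z": -0.01,"wx": 0,"wy": 0,"wz": 0}])

```text
time_s: 5.67
ee_pos: [0.3799, 0.2654, 0.0546]
tool_rot: [179.3, 0.1, 89.8]
contact_force: [36.7, -4.6, -19.2]
finger_gap: 0.118
grip_force: 25.7
```

Emit:
send_rows(rows=[{"x": 0,"y": -0.005,"z": 0,"wx": 0,"wy": 0,"wz": 0},{"x": 0,"y": -0.01,"z": 0,"wx": 0,"wy": 0,"wz": 0},{"x": 0,"y": -0.01,"z": 0,"wx": 0,"wy": 0,"wz": 0},{"x": 0,"y": -0.01,"z": 0,"wx": 0,"wy": 0,"wz": 0}])

```text
time_s: 6.0
ee_pos: [0.3797, 0.2655, 0.0547]
tool_rot: [178.9, 0.1, 89.8]
contact_force: [53.7, -5.4, -28.2]
finger_gap: 0.115
grip_force: 27.8
```

Emit:
send_rows(rows=[{"x": 0,"y": 0.025,"z": 0,"wx": 0,"wy": 0,"wz": 0},{"x": 0,"y": 0.025,"z": 0,"wx": 0,"wy": 0,"wz": 0}])

```text
time_s: 6.17
ee_pos: [0.3803, 0.2655, 0.0548]
tool_rot: [179.9, 0.0, 89.9]
contact_force: [1.5, -4.2, 3.9]
finger_gap: 0.116
grip_force: 26.5
```

Emit:
send_rows(rows=[{"x": 0,"y": 0,"z": 0,"wx": 0,"wy": 0,"wz": 0},{"x": 0,"y": 0,"z": 0,"wx": 0,"wy": 0,"wz": 0},{"x": 0,"y": 0,"z": 0,"wx": 0,"wy": 0,"wz": 0},{"x": 0,"y": 0,"z": 0,"wx": 0,"wy": 0,"wz": 0}], grip=-0.06)

```text
time_s: 6.5
ee_pos: [0.3782, 0.2661, 0.0542]
tool_rot: [-180.0, -0.0, 90.0]
contact_force: [0.5, 0.3, 0.3]
finger_gap: 0.473
grip_force: 0.0
```

Emit:
send_rows(rows=[{"x": 0,"y": 0,"z": -0.1,"wx": 0,"wy": 0,"wz": 0},{"x": 0,"y": 0,"z": -0.25,"wx": 0,"wy": 0,"wz": 0},{"x": 0,"y": 0,"z": -0.5,"wx": 0,"wy": 0,"wz": 0},{"x": -0.25,"y": 0,"z": -0.5,"wx": 0,"wy": 0,"wz": 0},{"x": -0.5,"y": 0,"z": -0.5,"wx": 0,"wy": 0,"wz": 0},{"x": -0.7,"y": 0,"z": -0.5,"wx": 0,"wy": 0,"wz": 0},{"x": -0.9,"y": 0,"z": -0.5,"wx": 0,"wy": 0,"wz": 0},{"x": -0.9,"y": 0,"z": -0.5,"wx": 0,"wy": 0,"wz": 0}])

```text
time_s: 7.17
ee_pos: [0.3779, 0.0614, 0.2012]
tool_rot: [179.9, -0.0, 90.1]
contact_force: [1.7, 0.2, 0.0]
finger_gap: 0.469
grip_force: 0.0
```

Emit:
send_rows(rows=[{"x": -0.9,"y": 0,"z": 0,"wx": 0,"wy": 0,"wz": 0},{"x": -0.9,"y": 0,"z": 0,"wx": 0,"wy": 0,"wz": 0},{"x": -0.9,"y": 0,"z": 0,"wx": 0,"wy": 0,"wz": 0},{"x": -0.9,"y": 0,"z": 0,"wx": 0,"wy": 0,"wz": 0},{"x": -0.9,"y": 0,"z": 0,"wx": 0,"wy": 0,"wz": 0},{"x": -0.9,"y": 0,"z": 0,"wx": 0,"wy": 0,"wz": 0},{"x": -0.9,"y": 0,"z": 0,"wx": 0,"wy": 0,"wz": 0},{"x": -0.9,"y": 0,"z": 0,"wx": 0,"wy": 0,"wz": 0}])

```text
time_s: 7.83
ee_pos: [0.3781, -0.2105, 0.2002]
tool_rot: [-180.0, 0.0, 89.8]
contact_force: [-0.6, -0.0, -0.4]
finger_gap: 0.469
grip_force: 0.0
```

Run:
```python
from h import *
s=arm.sense();print(s["ee_pos"],s["contact_force"],s["finger_gap"])
c=cam("top");show(c,140,150,133,100,"drawer.png",6)
```

```text
[ 0.37810849 -0.2104634   0.2001959 ] [-0.58342224 -0.02598238 -0.40684461] 0.4687564502251137
```

View pics/drawer.png

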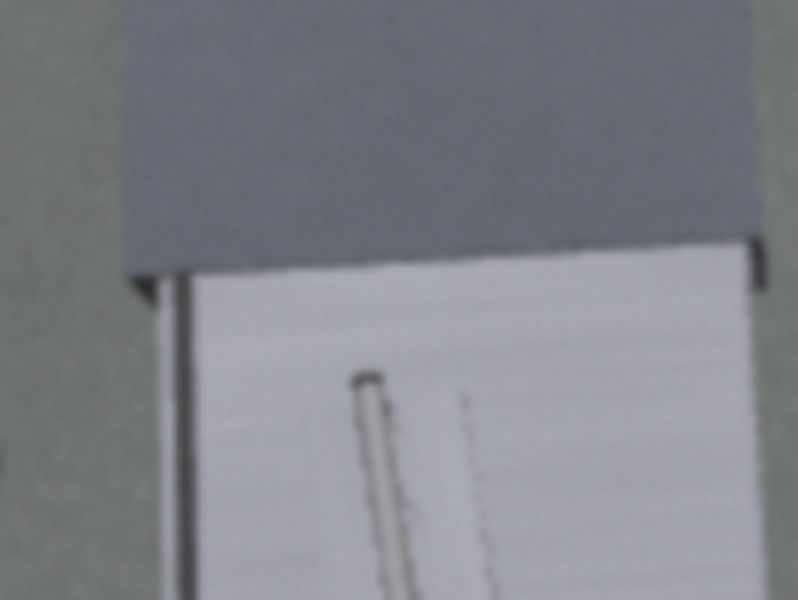

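The plate lies in the drawer with its handle bar running from (367,378) towards the robot. The lower end is cut off, so I'll crop lower.

Run:
```python
from h import *
c=cam("top");g=cv2.createCLAHE(4,(4,4)).apply(cv2.cvtColor(c["pixels"],cv2.COLOR_RGB2GRAY))
c["pixels"]=cv2.cvtColor(g,cv2.COLOR_GRAY2RGB);show(c,160,195,110,82,"drawer2.png",7)
```

```text
(no output)
```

View pics/drawer2.png

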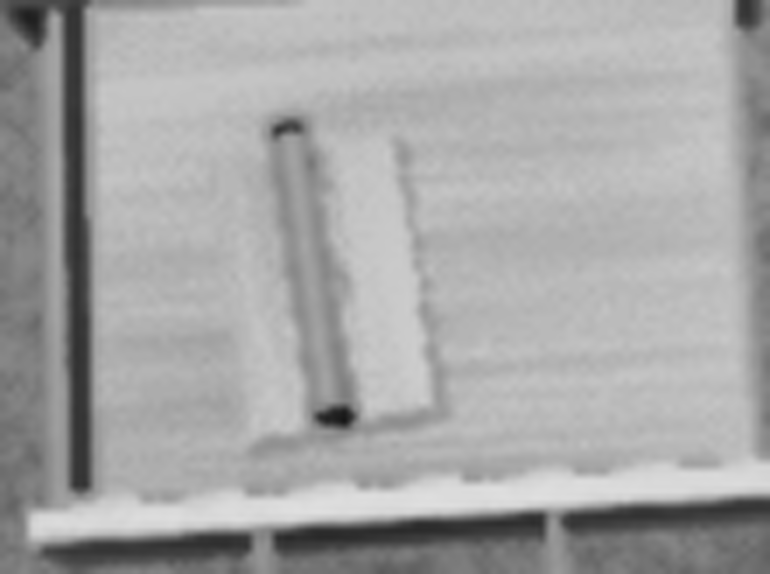

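The bar ends are at crop (289,128) and (333,412), and the plate corners are near (440,412), (402,138) and (255,440).

Run:
```python
from h import *
c=cam("top")
P=lambda q,z:ray(c,(np.array(q)+.5)/7-.5+[160,195],z)
b=P([(289,124),(334,416)],.064);d=b[0]-b[1];print(b.round(4).tolist(),np.linalg.norm(d),np.degrees(np.arctan2(d[1],d[0])),b.mean(0))
p=P([(402,138),(440,412),(255,440)],.024);print(p.round(4).tolist(),(p[0]+p[2])/2)
print(np.linalg.norm(p[0]-p[1]),np.linalg.norm(p[2]-p[1]))
s=arm.sense();print(s["qpos"])
```

```text
[[0.5923, 0.3187, 0.064], [0.4713, 0.3027, 0.064]] 0.12214807400223049 7.5271876311479184 [0.53179974 0.31066738 0.064     ]
[[0.5931, 0.2772, 0.024], [0.4763, 0.2643, 0.024], [0.4686, 0.3408, 0.024]] [0.5308861  0.30899366 0.024     ]
0.11753058160359285 0.07688440188064044
[-2.86778353e+01 -1.17055938e+01 -9.22070795e+00  9.25206044e+01
  2.26650184e-02  6.13435192e+01]
```

Emit:
send_rows(rows=[{"x": 0.9,"y": 0.27,"z": 0,"wx": 0,"wy": 0,"wz": 0},{"x": 0.9,"y": 0.27,"z": 0,"wx": 0,"wy": 0,"wz": 0},{"x": 0.9,"y": 0.27,"z": 0,"wx": 0,"wy": 0,"wz": 0},{"x": 0.9,"y": 0.27,"z": 0,"wx": 0,"wy": 0,"wz": 0},{"x": 0.9,"y": 0.27,"z": 0,"wx": 0,"wy": 0,"wz": 0},{"x": 0.9,"y": 0.27,"z": 0,"wx": 0,"wy": 0,"wz": 0},{"x": 0.9,"y": 0.27,"z": 0,"wx": 0,"wy": 0,"wz": 0},{"x": 0.9,"y": 0.27,"z": 0,"wx": 0,"wy": 0,"wz": 0}], grip=0.2)

```text
time_s: 8.65
ee_pos: [0.4597, 0.0687, 0.2005]
tool_rot: [180.0, -0.1, 90.4]
contact_force: [0.7, 0.2, -0.3]
finger_gap: 0.602
grip_force: 0.0
```

Emit:
send_rows(rows=[{"x": 0.835,"y": 0.24,"z": 0,"wx": 0,"wy": 0,"wz": 0.15},{"x": 0.835,"y": 0.24,"z": 0,"wx": 0,"wy": 0,"wz": 0.15},{"x": 0.835,"y": 0.24,"z": 0,"wx": 0,"wy": 0,"wz": 0.15},{"x": 0.835,"y": 0.24,"z": 0,"wx": 0,"wy": 0,"wz": 0.15},{"x": 0.835,"y": 0.24,"z": 0,"wx": 0,"wy": 0,"wz": 0.15},{"x": 0.835,"y": 0.24,"z": 0,"wx": 0,"wy": 0,"wz": 0.15},{"x": 0.835,"y": 0.24,"z": 0,"wx": 0,"wy": 0,"wz": 0.15},{"x": 0.835,"y": 0.24,"z": 0,"wx": 0,"wy": 0,"wz": 0.15}])

```text
time_s: 9.32
ee_pos: [0.5306, 0.3181, 0.1995]
tool_rot: [-179.9, 0.0, 35.9]
contact_force: [0.8, 0.2, -0.8]
finger_gap: 0.599
grip_force: 0.0
```

Emit:
send_rows(rows=[{"x": 0,"y": 0,"z": 0,"wx": 0,"wy": 0,"wz": 0.0794},{"x": 0,"y": 0,"z": 0,"wx": 0,"wy": 0,"wz": 0.0794},{"x": 0,"y": 0,"z": 0,"wx": 0,"wy": 0,"wz": 0.0794},{"x": 0,"y": 0,"z": 0,"wx": 0,"wy": 0,"wz": 0.0794},{"x": 0,"y": 0,"z": 0,"wx": 0,"wy": 0,"wz": 0.0794}])

```text
time_s: 9.73
ee_pos: [0.5593, 0.2409, 0.2011]
tool_rot: [-175.2, 0.5, 21.1]
contact_force: [-0.0, 0.6, 0.8]
finger_gap: 0.601
grip_force: 0.0
```

Run:
```python
from h import *
s=arm.sense();print(s["ee_pos"],s["tool_rot"],s["finger_gap"]);to(.5315,.31,.045,7.4)
c=cam("top");show(c,400,190,50,56,"st_top.png",10)
c=cam("scene");show(c,160,95,70,50,"st_scene.png",10)
a=cv2.imread("pics/st_top.png");b=cv2.imread("pics/st_scene.png")
o=np.zeros((560,800,3),np.uint8);a=cv2.resize(a,(400,448));b=cv2.resize(b,(400,286));o[:448,:400]=a;o[:286,400:]=b;cv2.imwrite("pics/st.png",o)
```

```text
[0.55925157 0.24085602 0.20105931] [-175.19383438    0.46189314   21.09929787] 0.6005982176453502
row [ 0.0009 -0.2039  0.5392] [-0.0131  0.0029  0.038 ]
```

View pics/st_top.png

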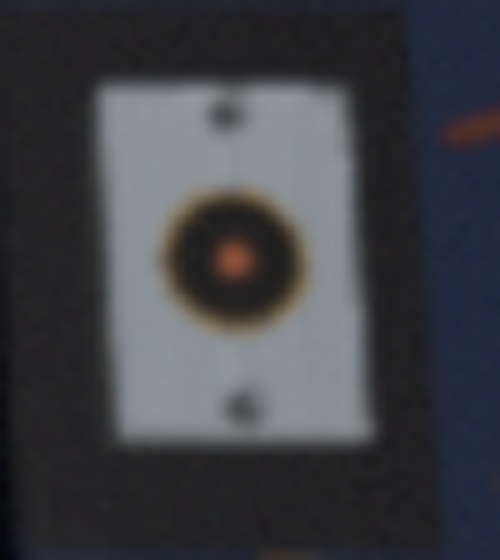

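View pics/st_scene.png

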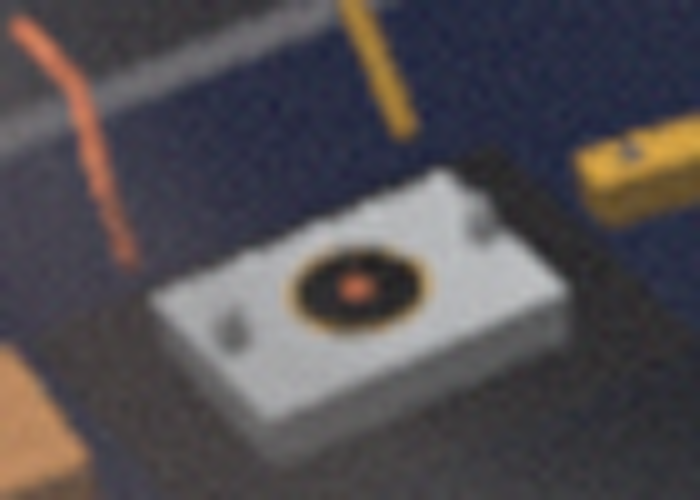

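The stand shows clearly. In the top crop the ring centre is (234,260), the pegs are (228,113) and (244,408), and the block corners are readable. In the scene crop the ring is at (358,289). The last turn drifted, so I'll check the joints.

Run:
```python
from h import *
s=arm.sense();print(s["ee_pos"],s["tool_rot"],s["qpos"].round(1),s["joint_velocities"].round(1))
t=cam("top");sc=cam("scene")
def P(c,o,q,z): return ray(c,(np.array(q)+.5)/10-.5+o,z)
for nm,c,o,cor,ring,peg in(("top",t,[400,190],[(97,84),(350,84),(373,438),(115,440)],(234,260),[(228,113),(244,408)]),("scene",sc,[160,95],[(150,297),(440,170),(570,292),(268,420)],(358,289),[(232,330),(483,220)])):
    p=P(c,o,cor,.1);print(nm,p.round(4)[:,:2].tolist(),p.mean(0).round(4),"ring",P(c,o,ring,.1).round(4))
    for z in(.1,.107,.114):
        g=P(c,o,peg,z);d=g[0]-g[1];print(z,g.mean(0).round(4),np.linalg.norm(d).round(4),np.degrees(np.arctan2(d[1],d[0])).round(2))
    for i in range(4):
        d=p[(i+1)%4]-p[i];print(np.linalg.norm(d).round(4),(np.degrees(np.arctan2(d[1],d[0]))%90).round(1))
```

```text
[0.55960004 0.23988749 0.20117771] [-175.25794089    0.45227719   21.03095117] [ 21.   13.1  15.8  93.1   4.7 180. ] [ 1.9  0.2  0.4 -0.3  0.  -0.1]
top [[0.5955, -0.2726], [0.5919, -0.3439], [0.4909, -0.3378], [0.494, -0.2662]] [ 0.5431 -0.3051  0.1   ] ring [[ 0.5431 -0.3052  0.1   ]]
0.1 [ 0.5432 -0.3058  0.1   ] 0.0843 -3.76
0.107 [ 0.5418 -0.3035  0.107 ] 0.0838 -3.76
0.114 [ 0.5404 -0.3012  0.114 ] 0.0834 -3.76
0.0714 87.1
0.1012 86.5
0.0716 87.5
0.1017 86.4
scene [[0.5934, -0.3398], [0.4944, -0.3363], [0.4976, -0.2639], [0.5968, -0.2711]] [ 0.5456 -0.3027  0.1   ] ring [[ 0.5446 -0.3044  0.1   ]]
0.1 [ 0.5406 -0.3099  0.1   ] 0.0851 -2.47
0.107 [ 0.5448 -0.3019  0.107 ] 0.0844 -2.47
0.114 [ 0.549  -0.2939  0.114 ] 0.0838 -2.47
0.0991 88.0
0.0725 87.4
0.0995 85.8
0.0688 87.1
```

Emit:
send_rows(rows=[{"x": 0,"y": 0,"z": 0,"wx": -0.0131,"wy": 0.003,"wz": -0.15},{"x": 0,"y": 0,"z": 0,"wx": -0.0131,"wy": 0.003,"wz": -0.15},{"x": 0,"y": 0,"z": 0,"wx": -0.0131,"wy": 0.003,"wz": -0.15},{"x": 0,"y": 0,"z": 0,"wx": -0.0131,"wy": 0.003,"wz": -0.15},{"x": 0,"y": 0,"z": 0,"wx": -0.0131,"wy": 0.003,"wz": -0.15},{"x": 0,"y": 0,"z": 0,"wx": -0.0131,"wy": 0.003,"wz": -0.15},{"x": 0,"y": 0,"z": 0,"wx": -0.0131,"wy": 0.003,"wz": -0.15},{"x": 0,"y": 0,"z": 0,"wx": -0.0131,"wy": 0.003,"wz": -0.15}])

```text
time_s: 10.6
ee_pos: [0.5591, 0.2422, 0.201]
tool_rot: [178.6, -2.4, 75.6]
contact_force: [-0.6, -0.2, 0.5]
finger_gap: 0.608
grip_force: 0.0
```

Emit:
send_rows(rows=[{"x": 0,"y": 0,"z": 0,"wx": 0,"wy": 0,"wz": -0.15},{"x": 0,"y": 0,"z": 0,"wx": 0,"wy": 0,"wz": -0.15},{"x": 0,"y": 0,"z": 0,"wx": 0,"wy": 0,"wz": -0.15},{"x": 0,"y": 0,"z": 0,"wx": 0,"wy": 0,"wz": -0.15},{"x": 0,"y": 0,"z": 0,"wx": 0,"wy": 0,"wz": -0.15},{"x": 0,"y": 0,"z": 0,"wx": 0,"wy": 0,"wz": -0.15},{"x": 0,"y": 0,"z": 0,"wx": 0,"wy": 0,"wz": -0.15},{"x": 0,"y": 0,"z": 0,"wx": 0,"wy": 0,"wz": -0.15}])

```text
time_s: 11.27
ee_pos: [0.5592, 0.2422, 0.2009]
tool_rot: [177.2, -0.3, 129.6]
contact_force: [0.2, 0.3, 0.3]
finger_gap: 0.595
grip_force: 0.0
```

Emit:
send_rows(rows=[{"x": 0,"y": 0,"z": 0,"wx": 0,"wy": 0,"wz": -0.15},{"x": 0,"y": 0,"z": 0,"wx": 0,"wy": 0,"wz": -0.15},{"x": 0,"y": 0,"z": 0,"wx": 0,"wy": 0,"wz": -0.15},{"x": 0,"y": 0,"z": 0,"wx": 0,"wy": 0,"wz": -0.15},{"x": 0,"y": 0,"z": 0,"wx": 0,"wy": 0,"wz": -0.15},{"x": 0,"y": 0,"z": 0,"wx": 0,"wy": 0,"wz": -0.15},{"x": 0,"y": 0,"z": 0,"wx": 0,"wy": 0,"wz": -0.15},{"x": 0,"y": 0,"z": 0,"wx": 0,"wy": 0,"wz": -0.15}])

```text
time_s: 11.93
ee_pos: [0.5592, 0.2422, 0.201]
tool_rot: [178.1, 2.1, -176.5]
contact_force: [-0.1, -0.2, 0.2]
finger_gap: 0.598
grip_force: 0.0
```

Run:
```python
from h import *
s=arm.sense();print(s["ee_pos"],s["tool_rot"],s["qpos"].round(1));to(.5315,.31,.145,187.4)
```

```text
[0.55919454 0.24215683 0.20096733] [ 178.11284585    2.07388167 -176.48358628] [22.9 10.  12.2 89.6  1.1 19.4]
row [0.085  0.2252 0.1911] [ 0.005   0.0059 -0.0107]
```

Emit:
send_rows(rows=[{"x": 0.085,"y": 0.225,"z": 0.191,"wx": 0.005,"wy": 0.0059,"wz": -0.0107},{"x": 0.085,"y": 0.225,"z": 0.191,"wx": 0.005,"wy": 0.0059,"wz": -0.0107},{"x": 0.085,"y": 0.225,"z": 0.191,"wx": 0.005,"wy": 0.0059,"wz": -0.0107},{"x": 0.085,"y": 0.225,"z": 0.191,"wx": 0.005,"wy": 0.0059,"wz": -0.0107},{"x": 0.085,"y": 0.225,"z": 0.191,"wx": 0.005,"wy": 0.0059,"wz": -0.0107},{"x": 0.085,"y": 0.225,"z": 0.191,"wx": 0.005,"wy": 0.0059,"wz": -0.0107}])

```text
time_s: 12.43
ee_pos: [0.5332, 0.3088, 0.1464]
tool_rot: [179.9, 0.1, -173.1]
contact_force: [0.9, -0.2, 0.9]
finger_gap: 0.598
grip_force: 0.0
```

Run:
```python
from h import *
to(.5315,.31,.046,187.4)
```

```text
row [0.0058 0.0044 0.3345] [ 0.0001  0.0003 -0.0014]
```

Emit:
send_rows(rows=[{"x": 0.003,"y": 0.002,"z": 0.08,"wx": 0,"wy": 0,"wz": 0},{"x": 0.003,"y": 0.002,"z": 0.15,"wx": 0,"wy": 0,"wz": 0},{"x": 0.003,"y": 0.002,"z": 0.21,"wx": 0,"wy": 0,"wz": 0},{"x": 0.003,"y": 0.002,"z": 0.26,"wx": 0,"wy": 0,"wz": 0},{"x": 0.003,"y": 0.002,"z": 0.3,"wx": 0,"wy": 0,"wz": 0},{"x": 0.003,"y": 0.002,"z": 0.325,"wx": 0,"wy": 0,"wz": 0},{"x": 0.003,"y": 0.002,"z": 0.333,"wx": 0,"wy": 0,"wz": 0},{"x": 0.003,"y": 0.002,"z": 0.333,"wx": 0,"wy": 0,"wz": 0}])

```text
time_s: 13.1
ee_pos: [0.5322, 0.309, 0.0453]
tool_rot: [180.0, 0.0, -173.2]
contact_force: [0.1, -0.2, 1.5]
finger_gap: 0.599
grip_force: 0.0
```

Emit:
send_rows(rows=[{"x": 0,"y": 0,"z": 0,"wx": 0,"wy": 0,"wz": 0},{"x": 0,"y": 0,"z": 0,"wx": 0,"wy": 0,"wz": 0},{"x": 0,"y": 0,"z": 0,"wx": 0,"wy": 0,"wz": 0},{"x": 0,"y": 0,"z": 0,"wx": 0,"wy": 0,"wz": 0},{"x": 0,"y": 0,"z": 0,"wx": 0,"wy": 0,"wz": 0},{"x": 0,"y": 0,"z": 0,"wx": 0,"wy": 0,"wz": 0}], grip=-1, newtons=50)

```text
time_s: 13.6
ee_pos: [0.5324, 0.3096, 0.0461]
tool_rot: [179.9, 0.1, -173.1]
contact_force: [0.1, -0.1, 6.2]
finger_gap: 0.14
grip_force: 48.8
```

Run:
```python
from h import *
s=arm.sense();print(s["ee_pos"],s["tool_rot"],s["contact_force"],s["finger_gap"]*85)
```

```text
[0.53243926 0.30964247 0.04605782] [ 1.79932947e+02  8.75850194e-02 -1.73134694e+02] [ 0.14747584 -0.13177177  6.23397832] 11.920765656478705
```

Emit:
send_rows(rows=[{"x": 0,"y": 0,"z": -0.05,"wx": 0,"wy": 0,"wz": 0},{"x": 0,"y": 0,"z": -0.12,"wx": 0,"wy": 0,"wz": 0},{"x": 0,"y": 0,"z": -0.2,"wx": 0,"wy": 0,"wz": 0},{"x": 0,"y": 0,"z": -0.3,"wx": 0,"wy": 0,"wz": 0},{"x": 0,"y": 0,"z": -0.4,"wx": 0,"wy": 0,"wz": 0},{"x": 0,"y": 0,"z": -0.5,"wx": 0,"wy": 0,"wz": 0},{"x": 0,"y": 0,"z": -0.56,"wx": 0,"wy": 0,"wz": 0},{"x": 0,"y": 0,"z": -0.6,"wx": 0,"wy": 0,"wz": 0}])

```text
time_s: 14.27
ee_pos: [0.5321, 0.3093, 0.227]
tool_rot: [179.9, 0.1, -173.1]
contact_force: [-0.0, 0.0, -5.1]
finger_gap: 0.144
grip_force: 49.2
```

Run:
```python
from h import *
s=arm.sense();print(s["ee_pos"],s["contact_force"],s["finger_gap"]*85);to(.5,0,.22,187);to(.544,-.3045,.22,176.9)
```

```text
[0.53214199 0.30932022 0.22699199] [-1.12269282e-02  7.91135761e-04 -5.05303257e+00] 12.249350911044068
row [ 0.2295 -1.0109  0.022 ] [ 0.0002  0.0002 -0.0004]
row [ 0.2051 -2.0362  0.021 ] [0.0002 0.0002 0.0277]
```

Emit:
send_rows(rows=[{"x": 0.01,"y": -0.07,"z": 0,"wx": 0,"wy": 0,"wz": 0},{"x": 0.02,"y": -0.18,"z": 0,"wx": 0,"wy": 0,"wz": 0},{"x": 0.03,"y": -0.29,"z": 0,"wx": 0,"wy": 0,"wz": 0},{"x": 0.04,"y": -0.4,"z": 0,"wx": 0,"wy": 0,"wz": 0},{"x": 0.05,"y": -0.51,"z": 0,"wx": 0,"wy": 0,"wz": 0},{"x": 0.06,"y": -0.62,"z": 0,"wx": 0,"wy": 0,"wz": 0},{"x": 0.07,"y": -0.73,"z": 0,"wx": 0,"wy": 0,"wz": 0},{"x": 0.08,"y": -0.84,"z": 0,"wx": 0,"wy": 0,"wz": 0}])

```text
time_s: 14.93
ee_pos: [0.5376, 0.0546, 0.224]
tool_rot: [180.0, -0.1, -173.1]
contact_force: [1.3, -0.1, -5.1]
finger_gap: 0.141
grip_force: 49.2
```

Emit:
send_rows(rows=[{"x": 0.01,"y": -0.11,"z": 0,"wx": 0,"wy": 0,"wz": 0},{"x": 0.02,"y": -0.22,"z": 0,"wx": 0,"wy": 0,"wz": 0},{"x": 0.03,"y": -0.33,"z": 0,"wx": 0,"wy": 0,"wz": 0},{"x": 0.04,"y": -0.44,"z": 0,"wx": 0,"wy": 0,"wz": 0.005},{"x": 0.05,"y": -0.55,"z": 0,"wx": 0,"wy": 0,"wz": 0.012},{"x": 0.07,"y": -0.66,"z": 0,"wx": 0,"wy": 0,"wz": 0.02},{"x": 0.08,"y": -0.74,"z": 0,"wx": 0,"wy": 0,"wz": 0.025},{"x": 0.08,"y": -0.8,"z": 0,"wx": 0,"wy": 0,"wz": 0.028}])

```text
time_s: 15.6
ee_pos: [0.5421, -0.1873, 0.2237]
tool_rot: [180.0, -0.1, 176.6]
contact_force: [0.7, 1.1, -5.1]
finger_gap: 0.143
grip_force: 49.2
```

Run:
```python
from h import *
s=arm.sense();print(s["ee_pos"],s["contact_force"],s["tool_rot"]);to(.544,-.3045,.16,176.9)
```

```text
[ 0.54211077 -0.18727647  0.22374218] [ 0.65078185  1.07718604 -5.07284656] [ 1.79969355e+02 -1.26189942e-01  1.76572709e+02]
row [-0.0301 -0.3898  0.2122] [ 0.0001 -0.0004 -0.0009]
```

Emit:
send_rows(rows=[{"x": -0.005,"y": -0.08,"z": 0.03,"wx": 0,"wy": 0,"wz": 0},{"x": -0.01,"y": -0.16,"z": 0.06,"wx": 0,"wy": 0,"wz": 0},{"x": -0.02,"y": -0.24,"z": 0.1,"wx": 0,"wy": 0,"wz": 0},{"x": -0.025,"y": -0.31,"z": 0.13,"wx": 0,"wy": 0,"wz": -0.0009},{"x": -0.03,"y": -0.36,"z": 0.15,"wx": 0,"wy": 0,"wz": -0.0009},{"x": -0.03,"y": -0.39,"z": 0.17,"wx": 0,"wy": 0,"wz": -0.0009},{"x": -0.03,"y": -0.39,"z": 0.17,"wx": 0,"wy": 0,"wz": -0.0009},{"x": -0.03,"y": -0.39,"z": 0.17,"wx": 0,"wy": 0,"wz": -0.0009}])

```text
time_s: 16.27
ee_pos: [0.5452, -0.3019, 0.1733]
tool_rot: [179.9, -0.1, 177.1]
contact_force: [-0.3, 0.3, -5.6]
finger_gap: 0.142
grip_force: 49.3
```

Run:
```python
from h import *
s=arm.sense();print(s["ee_pos"],s["contact_force"],s["tool_rot"]);to(.5445,-.3045,.13,176.9)
c=cam("scene");show(c,150,60,100,75,"over.png",8)
```

```text
[ 0.54519901 -0.30191997  0.17328209] [-0.2613728   0.26210186 -5.57269005] [ 1.79921926e+02 -6.77333363e-02  1.77072778e+02]
row [ 0.0017 -0.0089  0.1443] [ 0.0002 -0.0002  0.0005]
```

View pics/over.png

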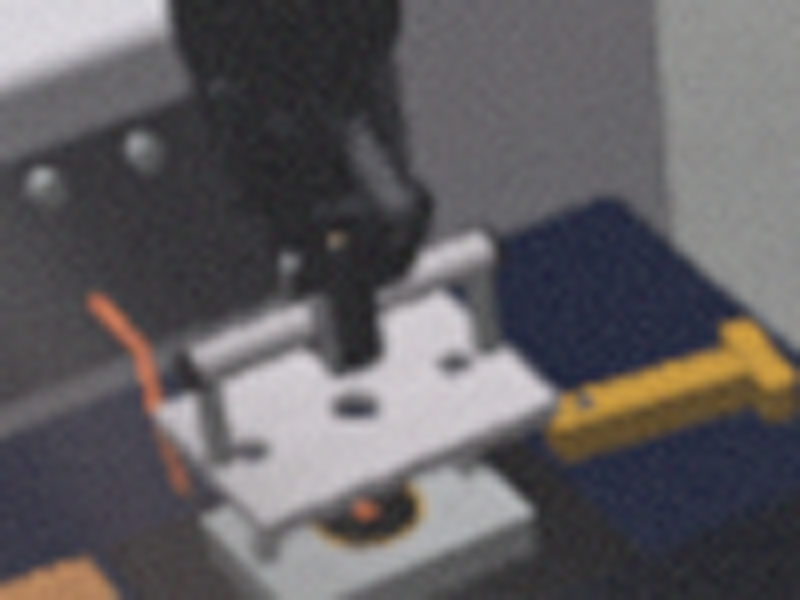

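The plate hangs level over the stand. Its middle opening is at (355,405) and the holes are at (248,450) and (456,362); the red core of the stand shows at (366,508).

Run:
```python
from h import *
c=cam("scene");s=arm.sense();print(s["ee_pos"])
P=lambda q,z:ray(c,(np.array(q)+.5)/8-.5+[150,60],z).round(4)
for z in(.150,.152,.154):
    print(P([(355,405)],z),P([(248,450),(456,362)],z).mean(0),P([(160,412),(265,528),(555,400)],z)[[0,2]].mean(0))
print("core",P([(366,508)],.1))
```

```text
[ 0.54569748 -0.30144008  0.17437116]
[[ 0.5447 -0.3001  0.15  ]] [ 0.5453 -0.3002  0.15  ] [ 0.54425 -0.2989   0.15   ]
[[ 0.546  -0.2976  0.152 ]] [ 0.54655 -0.2978   0.152  ] [ 0.5455 -0.2965  0.152 ]
[[ 0.5472 -0.2952  0.154 ]] [ 0.54785 -0.2954   0.154  ] [ 0.54675 -0.2941   0.154  ]
core [[ 0.5437 -0.3059  0.1   ]]
```

Emit:
send_rows(rows=[{"x": 0.005,"y": -0.017,"z": 0.02,"wx": 0,"wy": 0,"wz": 0},{"x": 0.005,"y": -0.017,"z": 0.04,"wx": 0,"wy": 0,"wz": 0},{"x": 0.005,"y": -0.017,"z": 0.06,"wx": 0,"wy": 0,"wz": 0},{"x": 0.005,"y": -0.017,"z": 0.08,"wx": 0,"wy": 0,"wz": 0},{"x": 0.005,"y": -0.017,"z": 0.09,"wx": 0,"wy": 0,"wz": 0},{"x": 0.005,"y": -0.017,"z": 0.095,"wx": 0,"wy": 0,"wz": 0},{"x": 0.005,"y": -0.017,"z": 0.1,"wx": 0,"wy": 0,"wz": 0},{"x": 0.005,"y": -0.017,"z": 0.1,"wx": 0,"wy": 0,"wz": 0}])

```text
time_s: 17.03
ee_pos: [0.5436, -0.3072, 0.1435]
tool_rot: [180.0, -0.0, 177.1]
contact_force: [-0.1, 0.8, -5.4]
finger_gap: 0.144
grip_force: 49.3
```

Run:
```python
from h import *
s=arm.sense();print(s["ee_pos"],s["contact_force"],s["moment"],s["tool_rot"])
```

```text
[ 0.54364232 -0.30724043  0.14347649] [-0.13282088  0.82153737 -5.38851249] [ 0.02950731 -0.02197984 -0.02107877] [ 1.79965738e+02 -2.13245426e-02  1.77100051e+02]
```

Underside at about 113 mm, at the peg tips. Continuing slowly with force checks.

Emit:
send_rows(rows=[{"x": 0,"y": 0,"z": 0.004,"wx": 0,"wy": 0,"wz": 0},{"x": 0,"y": 0,"z": 0.007,"wx": 0,"wy": 0,"wz": 0},{"x": 0,"y": 0,"z": 0.01,"wx": 0,"wy": 0,"wz": 0},{"x": 0,"y": 0,"z": 0.013,"wx": 0,"wy": 0,"wz": 0},{"x": 0,"y": 0,"z": 0.015,"wx": 0,"wy": 0,"wz": 0},{"x": 0,"y": 0,"z": 0.015,"wx": 0,"wy": 0,"wz": 0}])

```text
time_s: 17.53
ee_pos: [0.5437, -0.3073, 0.1391]
tool_rot: [180.0, -0.0, 177.1]
contact_force: [0.1, 0.3, -4.3]
finger_gap: 0.151
grip_force: 49.3
```

Run:
```python
from h import *
s=arm.sense();print(s["ee_pos"],s["contact_force"],s["moment"])
```

```text
[ 0.54369832 -0.30728516  0.13910433] [ 0.11099128  0.28684553 -4.31869116] [ 0.02962829 -0.08130247 -0.00068643]
```

Emit:
send_rows(rows=[{"x": 0,"y": 0,"z": 0.003,"wx": 0,"wy": 0,"wz": 0},{"x": 0,"y": 0,"z": 0.006,"wx": 0,"wy": 0,"wz": 0},{"x": 0,"y": 0,"z": 0.009,"wx": 0,"wy": 0,"wz": 0},{"x": 0,"y": 0,"z": 0.012,"wx": 0,"wy": 0,"wz": 0},{"x": 0,"y": 0,"z": 0.015,"wx": 0,"wy": 0,"wz": 0},{"x": 0,"y": 0,"z": 0.015,"wx": 0,"wy": 0,"wz": 0}])

```text
time_s: 18.03
ee_pos: [0.5438, -0.3072, 0.1345]
tool_rot: [180.0, 0.0, 177.1]
contact_force: [2.5, 0.7, -3.6]
finger_gap: 0.145
grip_force: 49.3
```

Run:
```python
from h import *
s=arm.sense();print(s["ee_pos"],s["contact_force"],s["moment"],s["tool_rot"])
```

```text
[ 0.54379693 -0.30720429  0.1345422 ] [ 2.45714657  0.69084045 -3.57081889] [ 0.31843816 -0.32315501 -0.06728787] [1.79962068e+02 7.62150727e-04 1.77104245e+02]
```

Emit:
send_rows(rows=[{"x": -0.002,"y": 0,"z": 0.003,"wx": 0,"wy": 0,"wz": 0},{"x": -0.002,"y": 0,"z": 0.006,"wx": 0,"wy": 0,"wz": 0},{"x": -0.002,"y": 0,"z": 0.009,"wx": 0,"wy": 0,"wz": 0},{"x": -0.002,"y": 0,"z": 0.012,"wx": 0,"wy": 0,"wz": 0},{"x": -0.002,"y": 0,"z": 0.012,"wx": 0,"wy": 0,"wz": 0},{"x": -0.002,"y": 0,"z": 0.012,"wx": 0,"wy": 0,"wz": 0}])

```text
time_s: 18.53
ee_pos: [0.5441, -0.3073, 0.1309]
tool_rot: [180.0, -0.0, 177.1]
contact_force: [0.1, 1.8, -5.6]
finger_gap: 0.145
grip_force: 49.3
```

Run:
```python
from h import *
s=arm.sense();print(s["ee_pos"],s["contact_force"],s["moment"],s["tool_rot"])
```

```text
[ 0.54411953 -0.30729925  0.13089611] [ 0.10796339  1.79281733 -5.63855297] [ 0.24274697 -0.07449654 -0.01683367] [ 1.79965608e+02 -3.44524344e-02  1.77096875e+02]
```

Emit:
send_rows(rows=[{"x": 0,"y": 0,"z": 0.002,"wx": 0,"wy": 0,"wz": 0},{"x": 0,"y": 0,"z": 0.004,"wx": 0,"wy": 0,"wz": 0},{"x": 0,"y": 0,"z": 0.006,"wx": 0,"wy": 0,"wz": 0},{"x": 0,"y": 0,"z": 0.006,"wx": 0,"wy": 0,"wz": 0},{"x": 0,"y": 0,"z": 0.006,"wx": 0,"wy": 0,"wz": 0}])

```text
time_s: 18.95
ee_pos: [0.5444, -0.3073, 0.1301]
tool_rot: [180.0, 0.0, 177.1]
contact_force: [-2.4, 2.2, 4.2]
finger_gap: 0.145
grip_force: 50.1
```

Run:
```python
from h import *
s=arm.sense();print(s["ee_pos"],s["contact_force"],s["moment"],s["tool_rot"])
```

```text
[ 0.54436481 -0.3073284   0.13012673] [-2.44015541  2.20051746  4.21158523] [ 0.6934562   0.48970551 -0.08378794] [1.79992402e+02 3.80510533e-02 1.77101974e+02]
```

Seated: the TCP is at 130 mm, so the underside is at about 100 mm, and it gives contact force. Releasing and rising.

Emit:
send_rows(rows=[{"x": 0,"y": 0,"z": 0,"wx": 0,"wy": 0,"wz": 0},{"x": 0,"y": 0,"z": 0,"wx": 0,"wy": 0,"wz": 0},{"x": 0,"y": 0,"z": 0,"wx": 0,"wy": 0,"wz": 0},{"x": 0,"y": 0,"z": 0,"wx": 0,"wy": 0,"wz": 0}], grip=0)

```text
time_s: 19.28
ee_pos: [0.5443, -0.3076, 0.1292]
tool_rot: [180.0, -0.0, 177.1]
contact_force: [-0.3, 0.2, 0.7]
finger_gap: 0.502
grip_force: 0.0
```

Emit:
send_rows(rows=[{"x": 0,"y": 0,"z": -0.03,"wx": 0,"wy": 0,"wz": 0},{"x": 0,"y": 0,"z": -0.08,"wx": 0,"wy": 0,"wz": 0},{"x": 0,"y": 0,"z": -0.15,"wx": 0,"wy": 0,"wz": 0},{"x": 0,"y": 0,"z": -0.25,"wx": 0,"wy": 0,"wz": 0},{"x": 0,"y": 0,"z": -0.35,"wx": 0,"wy": 0,"wz": 0},{"x": 0.1,"y": 0.1,"z": -0.35,"wx": 0,"wy": 0,"wz": 0},{"x": 0.1,"y": 0.3,"z": -0.35,"wx": 0,"wy": 0,"wz": 0},{"x": 0.1,"y": 0.5,"z": -0.35,"wx": 0,"wy": 0,"wz": 0}])

```text
time_s: 19.95
ee_pos: [0.5198, -0.1932, 0.2355]
tool_rot: [-180.0, 0.1, 176.9]
contact_force: [-0.0, 0.2, -0.6]
finger_gap: 0.501
grip_force: 0.0
```

Run:
```python
from h import *
c=cam("scene");s=cam("top")
for k,nm in((c,"scene"),(s,"top")):
    m=cv2.inRange(k["hsv"],(15,110,80),(30,255,255));n,l,st,ce=cv2.connectedComponentsWithStats(m)
    for i in range(1,n):
        if st[i,4]>60:
            v,u=np.nonzero(l==i);Q=ray(k,np.c_[u,v],.098);(cx,cy),wh,a=cv2.minAreaRect(np.float32(Q[:,:2]*1000));print(nm,st[i,4],ce[i].round(1),Q.mean(0).round(3),cx,cy,wh,a)
show(c,150,60,100,75,"seated.png",8)
```

```text
scene 75 [192.   92.6] [ 0.467 -0.443  0.098] 466.3575439453125 -437.6060791015625 (121.22969818115234, 21.281330108642578) 81.5736312866211
scene 247 [234.  108.6] [ 0.413 -0.292  0.098] 418.11785888671875 -290.06695556640625 (57.689857482910156, 98.07368469238281) 83.19036865234375
scene 67 [224.  221.1] [0.696 0.051 0.098] 696.0360717773438 50.65924835205078 (21.77721405029297, 22.016340255737305) 74.6895751953125
```

View pics/seated.png

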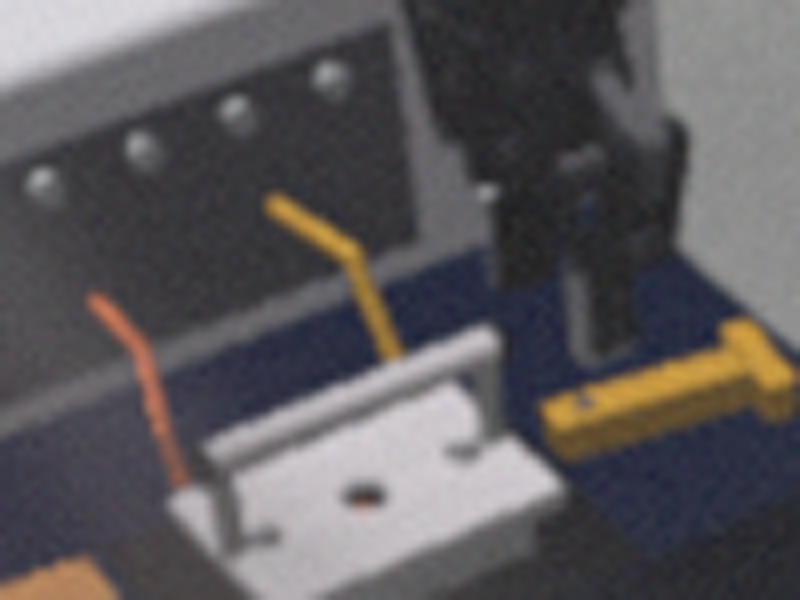

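The plate sits flat on the block. The gauge's stem runs (545,410)–(735,360) in this crop, with its head towards the robot. I'll measure it from the first top picture.

Run:
```python
from h import *
c=cam("top");I=cv2.imread("top0_raw.png");H=cv2.cvtColor(I,cv2.COLOR_BGR2HSV)
m=cv2.inRange(H,(12,90,60),(32,255,255));m[:240]=0;m[:,:405]=0;m[:,440:]=0;m[290:]=0
for v in range(244,284,3):
    u=np.nonzero(m[v])[0]
    if len(u): print(v,u.min(),u.max(),ray(c,[(u.mean(),v)],.098)[0,:2].round(4),H[v,u,2].tolist())
```

```text
247 425 431 [ 0.4545 -0.3093] [72, 117, 143, 151, 151, 152, 132]
250 425 432 [ 0.4462 -0.3097] [83, 135, 147, 131, 133, 148, 147, 103]
253 425 431 [ 0.438  -0.3073] [93, 141, 153, 142, 138, 150, 144]
256 424 431 [ 0.4298 -0.3049] [70, 113, 150, 161, 163, 165, 158, 134]
259 424 431 [ 0.4216 -0.3039] [84, 135, 156, 160, 163, 164, 153, 113]
262 424 431 [ 0.4134 -0.3029] [88, 140, 158, 161, 163, 163, 150, 99]
265 423 430 [ 0.4054 -0.2992] [63, 103, 147, 160, 162, 164, 163, 142]
268 423 430 [ 0.3972 -0.2982] [78, 126, 154, 161, 162, 164, 156, 124]
271 423 430 [ 0.3891 -0.2972] [84, 138, 158, 160, 161, 164, 151, 104]
274 419 429 [ 0.3813 -0.2894] [101, 107, 105, 103, 120, 145, 151, 152, 154, 155, 149]
277 417 434 [ 0.3731 -0.2925] [64, 104, 147, 161, 161, 162, 164, 163, 163, 162, 163, 163, 163, 159, 157, 152, 141, 104]
280 424 434 [ 0.3645 -0.3011] [86, 95, 104, 114, 128, 135, 139, 143, 147, 138, 95]
```

Run:
```python
from h import *
print(arm.sense()["ee_pos"]);to(.418,-.304,.2,169)
```

```text
[ 0.52040565 -0.19101057  0.23567773]
row [ 0.3234 -0.3923  0.1185] [0.     0.0002 0.0231]
```

Emit:
send_rows(rows=[{"x": 0.323,"y": -0.392,"z": 0.118,"wx": 0,"wy": 0,"wz": 0.0231},{"x": 0.323,"y": -0.392,"z": 0.118,"wx": 0,"wy": 0,"wz": 0.0231},{"x": 0.323,"y": -0.392,"z": 0.118,"wx": 0,"wy": 0,"wz": 0.0231},{"x": 0.323,"y": -0.392,"z": 0.118,"wx": 0,"wy": 0,"wz": 0.0231},{"x": 0.323,"y": -0.392,"z": 0.118,"wx": 0,"wy": 0,"wz": 0.0231},{"x": 0.323,"y": -0.392,"z": 0.118,"wx": 0,"wy": 0,"wz": 0.0231},{"x": 0.323,"y": -0.392,"z": 0.118,"wx": 0,"wy": 0,"wz": 0.0231}])

```text
time_s: 20.68
ee_pos: [0.4175, -0.3063, 0.1994]
tool_rot: [180.0, 0.0, 168.7]
contact_force: [0.6, 0.3, -0.3]
finger_gap: 0.5
grip_force: 0.0
```

Run:
```python
from h import *
print(arm.sense()["ee_pos"]);to(.418,-.304,.084,169)
```

```text
[ 0.41746004 -0.30632707  0.19942691]
row [-1.000e-04  7.900e-03  3.848e-01] [ 0.      0.0001 -0.0008]
```

Emit:
send_rows(rows=[{"x": 0,"y": 0.004,"z": 0.08,"wx": 0,"wy": 0,"wz": 0},{"x": 0,"y": 0.004,"z": 0.17,"wx": 0,"wy": 0,"wz": 0},{"x": 0,"y": 0.004,"z": 0.25,"wx": 0,"wy": 0,"wz": 0},{"x": 0,"y": 0.004,"z": 0.31,"wx": 0,"wy": 0,"wz": 0},{"x": 0,"y": 0.004,"z": 0.35,"wx": 0,"wy": 0,"wz": 0},{"x": 0,"y": 0.004,"z": 0.37,"wx": 0,"wy": 0,"wz": 0},{"x": 0,"y": 0.004,"z": 0.38,"wx": 0,"wy": 0,"wz": 0},{"x": 0,"y": 0.004,"z": 0.38,"wx": 0,"wy": 0,"wz": 0}])

```text
time_s: 21.35
ee_pos: [0.4181, -0.3044, 0.0852]
tool_rot: [180.0, 0.0, 168.8]
contact_force: [0.4, 0.4, -0.0]
finger_gap: 0.503
grip_force: 0.0
```

Emit:
send_rows(rows=[{"x": 0,"y": 0,"z": 0,"wx": 0,"wy": 0,"wz": 0},{"x": 0,"y": 0,"z": 0,"wx": 0,"wy": 0,"wz": 0},{"x": 0,"y": 0,"z": 0,"wx": 0,"wy": 0,"wz": 0},{"x": 0,"y": 0,"z": 0,"wx": 0,"wy": 0,"wz": 0},{"x": 0,"y": 0,"z": 0,"wx": 0,"wy": 0,"wz": 0}], grip=-1, newtons=40)

```text
time_s: 21.77
ee_pos: [0.4182, -0.305, 0.0862]
tool_rot: [-180.0, 0.1, 168.8]
contact_force: [0.0, 0.5, 6.4]
finger_gap: 0.197
grip_force: 40.1
```

Emit:
send_rows(rows=[{"x": 0,"y": 0,"z": -0.05,"wx": 0,"wy": 0,"wz": 0},{"x": 0,"y": 0,"z": -0.12,"wx": 0,"wy": 0,"wz": 0},{"x": 0,"y": 0,"z": -0.2,"wx": 0,"wy": 0,"wz": 0},{"x": 0,"y": 0,"z": -0.3,"wx": 0,"wy": 0,"wz": 0},{"x": 0,"y": 0,"z": -0.4,"wx": 0,"wy": 0,"wz": 0},{"x": 0,"y": 0,"z": -0.4,"wx": 0,"wy": 0,"wz": 0}])

```text
time_s: 22.27
ee_pos: [0.4189, -0.3056, 0.211]
tool_rot: [-179.8, 0.4, 168.8]
contact_force: [1.4, -0.9, -1.6]
finger_gap: 0.198
grip_force: 39.3
```

Run:
```python
from h import *
s=arm.sense();print(s["ee_pos"],s["finger_gap"]*85,s["contact_force"]);to(.53,.185,.2,180.5)
```

```text
[ 0.41888732 -0.30557029  0.21099057] 16.79971974961259 [ 1.40019699 -0.92317088 -1.55133917]
row [-0.0447  1.6761  0.0322] [-0.0006  0.001  -0.0326]
```

Emit:
send_rows(rows=[{"x": -0.02,"y": 0.84,"z": 0,"wx": 0,"wy": 0,"wz": 0},{"x": -0.02,"y": 0.84,"z": 0,"wx": 0,"wy": 0,"wz": 0},{"x": -0.02,"y": 0.84,"z": 0,"wx": 0,"wy": 0,"wz": 0},{"x": -0.02,"y": 0.84,"z": 0,"wx": 0,"wy": 0,"wz": 0},{"x": -0.02,"y": 0.84,"z": 0,"wx": 0,"wy": 0,"wz": 0},{"x": -0.02,"y": 0.84,"z": 0,"wx": 0,"wy": 0,"wz": 0},{"x": -0.02,"y": 0.84,"z": 0,"wx": 0,"wy": 0,"wz": 0}])

```text
time_s: 22.85
ee_pos: [0.4732, -0.053, 0.2048]
tool_rot: [179.9, -0.0, 169.1]
contact_force: [0.3, -0.8, -1.4]
finger_gap: 0.198
grip_force: 39.6
```

Emit:
send_rows(rows=[{"x": -0.02,"y": 0.836,"z": 0,"wx": 0,"wy": 0,"wz": -0.0326},{"x": -0.02,"y": 0.836,"z": 0,"wx": 0,"wy": 0,"wz": -0.0326},{"x": -0.02,"y": 0.836,"z": 0,"wx": 0,"wy": 0,"wz": -0.0326},{"x": -0.02,"y": 0.836,"z": 0,"wx": 0,"wy": 0,"wz": -0.0326},{"x": -0.02,"y": 0.836,"z": 0,"wx": 0,"wy": 0,"wz": -0.0326},{"x": -0.02,"y": 0.836,"z": 0,"wx": 0,"wy": 0,"wz": -0.0326},{"x": -0.02,"y": 0.836,"z": 0,"wx": 0,"wy": 0,"wz": -0.0326},{"x": -0.02,"y": 0.836,"z": 0,"wx": 0,"wy": 0,"wz": -0.0326}])

```text
time_s: 23.52
ee_pos: [0.527, 0.1882, 0.204]
tool_rot: [-180.0, -0.1, -179.3]
contact_force: [-0.6, -0.8, -1.6]
finger_gap: 0.197
grip_force: 39.9
```

Run:
```python
from h import *
s=arm.sense();print(s["ee_pos"],s["finger_gap"]*85,s["contact_force"]);to(.53,.185,.026,180.5)
```

```text
[0.52704363 0.18823656 0.20401428] 16.776753608647535 [-0.57909793 -0.78982951 -1.6222231 ]
row [-0.0107 -0.0109  0.5934] [-0.     -0.0003  0.0006]
```

Emit:
send_rows(rows=[{"x": -0.01,"y": -0.008,"z": 0.1,"wx": 0,"wy": 0,"wz": 0},{"x": -0.01,"y": -0.008,"z": 0.2,"wx": 0,"wy": 0,"wz": 0},{"x": -0.01,"y": -0.008,"z": 0.3,"wx": 0,"wy": 0,"wz": 0},{"x": -0.01,"y": -0.008,"z": 0.39,"wx": 0,"wy": 0,"wz": 0},{"x": -0.01,"y": -0.008,"z": 0.47,"wx": 0,"wy": 0,"wz": 0},{"x": -0.01,"y": -0.008,"z": 0.53,"wx": 0,"wy": 0,"wz": 0},{"x": -0.01,"y": -0.008,"z": 0.57,"wx": 0,"wy": 0,"wz": 0},{"x": -0.01,"y": -0.008,"z": 0.592,"wx": 0,"wy": 0,"wz": 0}])

```text
time_s: 24.18
ee_pos: [0.5295, 0.1827, 0.026]
tool_rot: [-180.0, -0.1, -179.6]
contact_force: [-0.5, -1.1, -1.8]
finger_gap: 0.195
grip_force: 39.8
```

Emit:
send_rows(rows=[{"x": 0,"y": 0,"z": 0,"wx": 0,"wy": 0,"wz": 0},{"x": 0,"y": 0,"z": 0,"wx": 0,"wy": 0,"wz": 0},{"x": 0,"y": 0,"z": 0,"wx": 0,"wy": 0,"wz": 0}])

```text
time_s: 24.43
ee_pos: [0.531, 0.1841, 0.029]
tool_rot: [179.9, 0.1, -179.5]
contact_force: [-0.0, -0.3, -1.9]
finger_gap: 0.202
grip_force: 39.8
```

Emit:
send_rows(rows=[{"x": 0,"y": 0,"z": 0,"wx": 0,"wy": 0,"wz": 0},{"x": 0,"y": 0,"z": 0,"wx": 0,"wy": 0,"wz": 0},{"x": 0,"y": 0,"z": 0,"wx": 0,"wy": 0,"wz": 0},{"x": 0,"y": 0,"z": 0,"wx": 0,"wy": 0,"wz": 0}], grip=-0.1)

```text
time_s: 24.77
ee_pos: [0.5305, 0.1841, 0.028]
tool_rot: [180.0, 0.0, -179.5]
contact_force: [0.3, -0.3, -0.5]
finger_gap: 0.449
grip_force: 0.0
```

Emit:
send_rows(rows=[{"x": 0,"y": 0,"z": -0.1,"wx": 0,"wy": 0,"wz": 0},{"x": 0,"y": 0,"z": -0.25,"wx": 0,"wy": 0,"wz": 0},{"x": 0,"y": 0,"z": -0.4,"wx": 0,"wy": 0,"wz": 0},{"x": 0,"y": 0,"z": -0.6,"wx": 0,"wy": 0,"wz": 0},{"x": 0.2,"y": 0,"z": -0.6,"wx": 0,"wy": 0,"wz": 0},{"x": 0.35,"y": 0,"z": -0.6,"wx": 0,"wy": 0,"wz": 0},{"x": 0.5,"y": 0,"z": -0.6,"wx": 0,"wy": 0,"wz": 0},{"x": 0.5,"y": 0,"z": -0.6,"wx": 0,"wy": 0,"wz": 0}])

```text
time_s: 25.43
ee_pos: [0.3779, 0.1823, 0.2084]
tool_rot: [179.9, 0.0, -179.5]
contact_force: [0.4, 0.7, 0.6]
finger_gap: 0.452
grip_force: 0.0
```

Run:
```python
from h import *
s=arm.sense();print(s["ee_pos"],s["tool_rot"])
c=cam("top");cv2.imwrite("top1_raw.png",c["pixels"][:,:,::-1]);show(c,160,150,250,170,"mid.png",3.2)
```

```text
[0.37788268 0.18230742 0.20841062] [ 1.79939321e+02  3.24886585e-02 -1.79481126e+02]
```

View pics/mid.png

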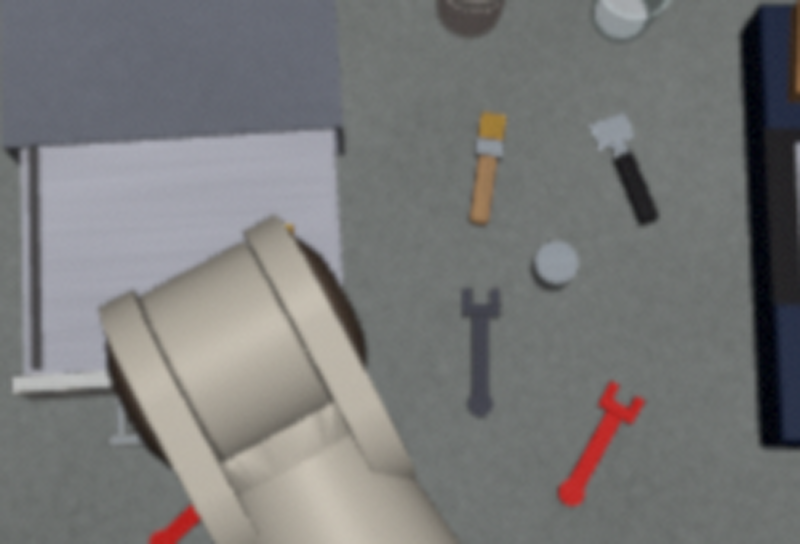

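The brush runs (479,222)–(493,114), the spanner (480,404)–(480,292), and the scraper grip (648,220)–(625,157). The steel sample is at (556,262). The arm hides the drawer's right half.

Run:
```python
from h import *
c=cam("top");P=lambda q,z:ray(c,(np.array(q)+.5)/3.2-.5+[160,150],z)[:,:2]
for n,a,b,g,z in(("brush",(479,222),(493,114),(484,188),.016),("spanner",(480,412),(481,290),(480,352),.012),("scraper",(649,221),(623,155),(637,190),.014)):
    p=P([a,b,g],z);d=p[1]-p[0];print(n,p.round(4).tolist(),np.linalg.norm(d).round(4),np.degrees(np.arctan2(d[1],d[0])).round(1))
print(P([(556,262)],.045))
to(.45,0,.15,180)
```

```text
brush [[0.5666, 0.0055], [0.6695, -0.0146], [0.5986, -0.0013]] 0.1048 -11.0
spanner [[0.3925, 0.0159], [0.5036, 0.0075], [0.4467, 0.0123]] 0.1115 -4.3
scraper [[0.5599, -0.1524], [0.6241, -0.1337], [0.5899, -0.1438]] 0.0668 16.2
[[ 0.52037264 -0.05903559]]
row [-0.2349 -0.6113  0.1966] [0.0003 0.0003 0.0017]
```

Emit:
send_rows(rows=[{"x": -0.215,"y": -0.57,"z": 0.36,"wx": 0,"wy": 0,"wz": 0.0133},{"x": -0.215,"y": -0.57,"z": 0.36,"wx": 0,"wy": 0,"wz": 0.0133},{"x": -0.215,"y": -0.57,"z": 0.36,"wx": 0,"wy": 0,"wz": 0.0133},{"x": -0.215,"y": -0.57,"z": 0.36,"wx": 0,"wy": 0,"wz": 0.0133},{"x": -0.215,"y": -0.57,"z": 0.36,"wx": 0,"wy": 0,"wz": 0.0133},{"x": -0.215,"y": -0.57,"z": 0.36,"wx": 0,"wy": 0,"wz": 0.0133},{"x": -0.215,"y": -0.57,"z": 0.36,"wx": 0,"wy": 0,"wz": 0.0133},{"x": -0.215,"y": -0.57,"z": 0.36,"wx": 0,"wy": 0,"wz": 0.0133}])

```text
time_s: 26.2
ee_pos: [0.4465, 0.0122, 0.0997]
tool_rot: [180.0, -0.0, 175.7]
contact_force: [-0.1, 1.1, 0.5]
finger_gap: 0.451
grip_force: 0.0
```

Run:
```python
from h import *
print(arm.sense()["ee_pos"]);to(.444,.0118,.004,175.7)
```

```text
[0.44648246 0.01216439 0.09971005]
row [ 0.008  -0.0021  0.319 ] [ 0.0001 -0.0001 -0.0001]
```

Emit:
send_rows(rows=[{"x": 0.008,"y": 0,"z": 0.09,"wx": 0,"wy": 0,"wz": 0},{"x": 0.008,"y": 0,"z": 0.17,"wx": 0,"wy": 0,"wz": 0},{"x": 0.008,"y": 0,"z": 0.23,"wx": 0,"wy": 0,"wz": 0},{"x": 0.008,"y": 0,"z": 0.27,"wx": 0,"wy": 0,"wz": 0},{"x": 0.008,"y": 0,"z": 0.3,"wx": 0,"wy": 0,"wz": 0},{"x": 0.008,"y": 0,"z": 0.315,"wx": 0,"wy": 0,"wz": 0},{"x": 0.008,"y": 0,"z": 0.318,"wx": 0,"wy": 0,"wz": 0},{"x": 0.008,"y": 0,"z": 0.318,"wx": 0,"wy": 0,"wz": 0}])

```text
time_s: 26.87
ee_pos: [0.4443, 0.0127, 0.0048]
tool_rot: [180.0, 0.0, 175.8]
contact_force: [-0.9, 0.1, -0.2]
finger_gap: 0.453
grip_force: 0.0
```

Emit:
send_rows(rows=[{"x": 0,"y": 0,"z": 0,"wx": 0,"wy": 0,"wz": 0},{"x": 0,"y": 0,"z": 0,"wx": 0,"wy": 0,"wz": 0},{"x": 0,"y": 0,"z": 0,"wx": 0,"wy": 0,"wz": 0},{"x": 0,"y": 0,"z": 0,"wx": 0,"wy": 0,"wz": 0},{"x": 0,"y": 0,"z": 0,"wx": 0,"wy": 0,"wz": 0}], grip=-1)

```text
time_s: 27.28
ee_pos: [0.4446, 0.0124, 0.0051]
tool_rot: [180.0, 0.1, 175.7]
contact_force: [-0.9, 0.4, 5.5]
finger_gap: 0.171
grip_force: 40.0
```

Emit:
send_rows(rows=[{"x": 0,"y": 0,"z": -0.05,"wx": 0,"wy": 0,"wz": 0},{"x": 0,"y": 0,"z": -0.12,"wx": 0,"wy": 0,"wz": 0},{"x": 0,"y": 0,"z": -0.22,"wx": 0,"wy": 0,"wz": 0},{"x": 0,"y": 0,"z": -0.34,"wx": 0,"wy": 0,"wz": 0},{"x": 0,"y": 0,"z": -0.46,"wx": 0,"wy": 0,"wz": 0},{"x": 0,"y": 0,"z": -0.58,"wx": 0,"wy": 0,"wz": 0},{"x": 0,"y": 0,"z": -0.62,"wx": 0,"wy": 0,"wz": 0},{"x": 0,"y": 0,"z": -0.62,"wx": 0,"wy": 0,"wz": 0}])

```text
time_s: 27.95
ee_pos: [0.4453, 0.0123, 0.1937]
tool_rot: [179.9, 0.3, 175.7]
contact_force: [0.6, 0.1, -2.2]
finger_gap: 0.165
grip_force: 39.3
```

Run:
```python
from h import *
s=arm.sense();print(s["ee_pos"],s["finger_gap"]*85,s["contact_force"]);to(.53,.24,.18,180.5)
```

```text
[0.44528502 0.01231901 0.19366765] 14.062374344370086 [ 0.57934522  0.06545267 -2.16174632]
row [-0.2248  0.7778  0.0476] [ 0.0001  0.0009 -0.0133]
```

Emit:
send_rows(rows=[{"x": -0.225,"y": 0.778,"z": 0.045,"wx": 0,"wy": 0,"wz": -0.0133},{"x": -0.225,"y": 0.778,"z": 0.045,"wx": 0,"wy": 0,"wz": -0.0133},{"x": -0.225,"y": 0.778,"z": 0.045,"wx": 0,"wy": 0,"wz": -0.0133},{"x": -0.225,"y": 0.778,"z": 0.045,"wx": 0,"wy": 0,"wz": -0.0133},{"x": -0.225,"y": 0.778,"z": 0.045,"wx": 0,"wy": 0,"wz": -0.0133},{"x": -0.225,"y": 0.778,"z": 0.045,"wx": 0,"wy": 0,"wz": -0.0133},{"x": -0.225,"y": 0.778,"z": 0.045,"wx": 0,"wy": 0,"wz": -0.0133},{"x": -0.225,"y": 0.778,"z": 0.045,"wx": 0,"wy": 0,"wz": -0.0133}])

```text
time_s: 28.62
ee_pos: [0.5279, 0.2413, 0.1736]
tool_rot: [-179.9, -0.2, -179.3]
contact_force: [-0.3, -1.2, -2.0]
finger_gap: 0.169
grip_force: 39.5
```

Run:
```python
from h import *
s=arm.sense();print(s["ee_pos"]);to(.53,.24,.026,180.5)
```

```text
[0.52789339 0.24127455 0.17363809]
row [-0.009  -0.0037  0.4921] [-0.0002 -0.0007  0.0005]
```

Emit:
send_rows(rows=[{"x": -0.004,"y": 0,"z": 0.1,"wx": 0,"wy": 0,"wz": 0},{"x": -0.004,"y": 0,"z": 0.2,"wx": 0,"wy": 0,"wz": 0},{"x": -0.004,"y": 0,"z": 0.29,"wx": 0,"wy": 0,"wz": 0},{"x": -0.004,"y": 0,"z": 0.37,"wx": 0,"wy": 0,"wz": 0},{"x": -0.004,"y": 0,"z": 0.43,"wx": 0,"wy": 0,"wz": 0},{"x": -0.004,"y": 0,"z": 0.47,"wx": 0,"wy": 0,"wz": 0},{"x": -0.004,"y": 0,"z": 0.495,"wx": 0,"wy": 0,"wz": 0},{"x": -0.004,"y": 0,"z": 0.495,"wx": 0,"wy": 0,"wz": 0}])

```text
time_s: 29.28
ee_pos: [0.5289, 0.2391, 0.0267]
tool_rot: [-180.0, -0.1, -179.5]
contact_force: [0.7, -0.2, -1.7]
finger_gap: 0.174
grip_force: 39.5
```

Emit:
send_rows(rows=[{"x": 0,"y": 0,"z": 0,"wx": 0,"wy": 0,"wz": 0},{"x": 0,"y": 0,"z": 0,"wx": 0,"wy": 0,"wz": 0},{"x": 0,"y": 0,"z": 0,"wx": 0,"wy": 0,"wz": 0},{"x": 0,"y": 0,"z": 0,"wx": 0,"wy": 0,"wz": 0}], grip=-0.1)

```text
time_s: 29.62
ee_pos: [0.5304, 0.2405, 0.0294]
tool_rot: [179.9, 0.1, -179.5]
contact_force: [0.5, -0.4, -1.3]
finger_gap: 0.448
grip_force: 0.0
```

Emit:
send_rows(rows=[{"x": 0,"y": 0,"z": -0.1,"wx": 0,"wy": 0,"wz": 0},{"x": 0,"y": 0,"z": -0.24,"wx": 0,"wy": 0,"wz": 0},{"x": 0,"y": 0,"z": -0.38,"wx": 0,"wy": 0,"wz": 0},{"x": 0,"y": 0,"z": -0.52,"wx": 0,"wy": 0,"wz": 0},{"x": 0,"y": 0,"z": -0.56,"wx": 0,"wy": 0,"wz": 0}])

```text
time_s: 30.03
ee_pos: [0.5311, 0.2408, 0.2038]
tool_rot: [179.8, 0.5, -179.5]
contact_force: [0.6, 0.8, 0.8]
finger_gap: 0.447
grip_force: 0.0
```

Emit:
send_rows(rows=[{"x": -0.227,"y": -0.8,"z": 0.2,"wx": 0,"wy": 0,"wz": 0.032},{"x": -0.227,"y": -0.8,"z": 0.2,"wx": 0,"wy": 0,"wz": 0.032},{"x": -0.227,"y": -0.8,"z": 0.2,"wx": 0,"wy": 0,"wz": 0.032},{"x": -0.227,"y": -0.8,"z": 0.2,"wx": 0,"wy": 0,"wz": 0.032},{"x": -0.227,"y": -0.8,"z": 0.2,"wx": 0,"wy": 0,"wz": 0.032},{"x": -0.227,"y": -0.8,"z": 0.2,"wx": 0,"wy": 0,"wz": 0.032},{"x": -0.227,"y": -0.8,"z": 0.2,"wx": 0,"wy": 0,"wz": 0.032},{"x": -0.227,"y": -0.8,"z": 0.2,"wx": 0,"wy": 0,"wz": 0.032}])

```text
time_s: 30.7
ee_pos: [0.6002, -0.0018, 0.1354]
tool_rot: [180.0, -0.1, 168.8]
contact_force: [-0.8, 1.3, 0.5]
finger_gap: 0.449
grip_force: 0.0
```

Run:
```python
from h import *
s=arm.sense();print(s["ee_pos"])
c=cam("scene")
m=cv2.inRange(c["hsv"],(5,70,60),(30,255,255));n,l,st,ce=cv2.connectedComponentsWithStats(m)
for i in range(1,n):
    P=ray(c,ce[i],.012)[0]
    if st[i,4]>20 and abs(P[1])<.15: print(st[i,4],ce[i].round(1),P.round(4))
to(.597,-.001,.0045,169)
```

```text
[ 0.60019117 -0.00176449  0.13544859]
97 [244.6 212.4] [ 0.5991 -0.0015  0.012 ]
91 [224.1 221.5] [ 0.6603 -0.0109  0.012 ]
row [ 0.0093 -0.0052  0.4388] [ 0.0001 -0.0001 -0.0003]
```

Emit:
send_rows(rows=[{"x": 0.007,"y": 0,"z": 0.1,"wx": 0,"wy": 0,"wz": 0},{"x": 0.007,"y": 0,"z": 0.2,"wx": 0,"wy": 0,"wz": 0},{"x": 0.007,"y": 0,"z": 0.29,"wx": 0,"wy": 0,"wz": 0},{"x": 0.007,"y": 0,"z": 0.35,"wx": 0,"wy": 0,"wz": 0},{"x": 0.007,"y": 0,"z": 0.4,"wx": 0,"wy": 0,"wz": 0},{"x": 0.007,"y": 0,"z": 0.425,"wx": 0,"wy": 0,"wz": 0},{"x": 0.007,"y": 0,"z": 0.435,"wx": 0,"wy": 0,"wz": 0},{"x": 0.007,"y": 0,"z": 0.435,"wx": 0,"wy": 0,"wz": 0}])

```text
time_s: 31.42
ee_pos: [0.598, 0.0022, 0.0059]
tool_rot: [180.0, 0.0, 169.1]
contact_force: [-0.1, 0.3, 0.0]
finger_gap: 0.451
grip_force: 0.0
```

Emit:
send_rows(rows=[{"x": 0,"y": 0,"z": 0,"wx": 0,"wy": 0,"wz": 0},{"x": 0,"y": 0,"z": 0,"wx": 0,"wy": 0,"wz": 0},{"x": 0,"y": 0,"z": 0,"wx": 0,"wy": 0,"wz": 0},{"x": 0,"y": 0,"z": 0,"wx": 0,"wy": 0,"wz": 0},{"x": 0,"y": 0,"z": 0,"wx": 0,"wy": 0,"wz": 0}], grip=-1)

```text
time_s: 31.83
ee_pos: [0.5989, 0.0014, 0.0072]
tool_rot: [179.9, 0.1, 169.0]
contact_force: [-0.7, 1.6, 6.1]
finger_gap: 0.201
grip_force: 40.1
```

Emit:
send_rows(rows=[{"x": 0,"y": 0,"z": -0.05,"wx": 0,"wy": 0,"wz": 0},{"x": 0,"y": 0,"z": -0.12,"wx": 0,"wy": 0,"wz": 0},{"x": 0,"y": 0,"z": -0.22,"wx": 0,"wy": 0,"wz": 0},{"x": 0,"y": 0,"z": -0.34,"wx": 0,"wy": 0,"wz": 0},{"x": 0,"y": 0,"z": -0.46,"wx": 0,"wy": 0,"wz": 0},{"x": 0,"y": 0,"z": -0.57,"wx": 0,"wy": 0,"wz": 0},{"x": 0,"y": 0,"z": -0.6,"wx": 0,"wy": 0,"wz": 0},{"x": 0,"y": 0,"z": -0.6,"wx": 0,"wy": 0,"wz": 0}])

```text
time_s: 32.5
ee_pos: [0.5993, 0.001, 0.1893]
tool_rot: [179.9, 0.3, 169.0]
contact_force: [0.7, 0.1, -0.0]
finger_gap: 0.198
grip_force: 39.3
```

Run:
```python
from h import *
s=arm.sense();print(s["ee_pos"],s["finger_gap"]*85,s["contact_force"]);to(.525,.298,.18,180.5)
```

```text
[0.59933681 0.00104041 0.18932582] 16.851338889493512 [ 0.6550095   0.065716   -0.00880267]
row [0.4324 0.9243 0.0301] [ 0.0002  0.0009 -0.032 ]
```

Emit:
send_rows(rows=[{"x": 0.432,"y": 0.924,"z": 0.03,"wx": 0,"wy": 0,"wz": -0.032},{"x": 0.432,"y": 0.924,"z": 0.03,"wx": 0,"wy": 0,"wz": -0.032},{"x": 0.432,"y": 0.924,"z": 0.03,"wx": 0,"wy": 0,"wz": -0.032},{"x": 0.432,"y": 0.924,"z": 0.03,"wx": 0,"wy": 0,"wz": -0.032},{"x": 0.432,"y": 0.924,"z": 0.03,"wx": 0,"wy": 0,"wz": -0.032},{"x": 0.432,"y": 0.924,"z": 0.03,"wx": 0,"wy": 0,"wz": -0.032},{"x": 0.432,"y": 0.924,"z": 0.03,"wx": 0,"wy": 0,"wz": -0.032},{"x": 0.432,"y": 0.924,"z": 0.03,"wx": 0,"wy": 0,"wz": -0.032}])

```text
time_s: 33.17
ee_pos: [0.5214, 0.302, 0.1742]
tool_rot: [180.0, -0.2, -179.3]
contact_force: [1.7, -0.8, -0.4]
finger_gap: 0.2
grip_force: 39.3
```

Run:
```python
from h import *
s=arm.sense();print(s["ee_pos"],s["finger_gap"]*85);to(.525,.298,.027,180.5)
```

```text
[0.52138507 0.30202304 0.17417843] 16.985266522970097
row [-0.0133 -0.0137  0.4906] [ 0.     -0.0005  0.0006]
```

Emit:
send_rows(rows=[{"x": -0.005,"y": -0.006,"z": 0.1,"wx": 0,"wy": 0,"wz": 0},{"x": -0.005,"y": -0.006,"z": 0.2,"wx": 0,"wy": 0,"wz": 0},{"x": -0.005,"y": -0.006,"z": 0.29,"wx": 0,"wy": 0,"wz": 0},{"x": -0.005,"y": -0.006,"z": 0.37,"wx": 0,"wy": 0,"wz": 0},{"x": -0.005,"y": -0.006,"z": 0.43,"wx": 0,"wy": 0,"wz": 0},{"x": -0.005,"y": -0.006,"z": 0.47,"wx": 0,"wy": 0,"wz": 0},{"x": -0.005,"y": -0.006,"z": 0.492,"wx": 0,"wy": 0,"wz": 0},{"x": -0.005,"y": -0.006,"z": 0.492,"wx": 0,"wy": 0,"wz": 0}])

```text
time_s: 33.83
ee_pos: [0.5243, 0.2955, 0.0271]
tool_rot: [-179.9, -0.2, -179.5]
contact_force: [0.3, 0.4, -1.5]
finger_gap: 0.196
grip_force: 39.3
```

Emit:
send_rows(rows=[{"x": 0,"y": 0,"z": 0,"wx": 0,"wy": 0,"wz": 0},{"x": 0,"y": 0,"z": 0,"wx": 0,"wy": 0,"wz": 0},{"x": 0,"y": 0,"z": 0,"wx": 0,"wy": 0,"wz": 0},{"x": 0,"y": 0,"z": 0,"wx": 0,"wy": 0,"wz": 0}], grip=-0.1)

```text
time_s: 34.17
ee_pos: [0.5257, 0.2965, 0.0302]
tool_rot: [179.9, 0.1, -179.5]
contact_force: [-0.7, -0.6, -0.1]
finger_gap: 0.446
grip_force: 0.0
```

Emit:
send_rows(rows=[{"x": 0,"y": 0,"z": -0.1,"wx": 0,"wy": 0,"wz": 0},{"x": 0,"y": 0,"z": -0.24,"wx": 0,"wy": 0,"wz": 0},{"x": 0,"y": 0,"z": -0.38,"wx": 0,"wy": 0,"wz": 0},{"x": 0,"y": 0,"z": -0.52,"wx": 0,"wy": 0,"wz": 0},{"x": 0,"y": 0,"z": -0.56,"wx": 0,"wy": 0,"wz": 0}])

```text
time_s: 34.58
ee_pos: [0.5264, 0.2969, 0.2049]
tool_rot: [179.7, 0.4, -179.5]
contact_force: [1.1, 0.4, 0.6]
finger_gap: 0.452
grip_force: 0.0
```

Emit:
send_rows(rows=[{"x": -0.11,"y": -0.74,"z": 0,"wx": 0,"wy": 0,"wz": 0},{"x": -0.11,"y": -0.74,"z": 0,"wx": 0,"wy": 0,"wz": 0},{"x": -0.11,"y": -0.74,"z": 0,"wx": 0,"wy": 0,"wz": 0},{"x": -0.11,"y": -0.74,"z": 0,"wx": 0,"wy": 0,"wz": 0},{"x": -0.11,"y": -0.74,"z": 0,"wx": 0,"wy": 0,"wz": 0},{"x": -0.11,"y": -0.74,"z": 0,"wx": 0,"wy": 0,"wz": 0}])

```text
time_s: 35.08
ee_pos: [0.5606, 0.0703, 0.1978]
tool_rot: [-180.0, 0.1, -179.6]
contact_force: [-0.4, 0.2, -0.3]
finger_gap: 0.451
grip_force: 0.0
```

Emit:
send_rows(rows=[{"x": -0.11,"y": -0.74,"z": 0.15,"wx": 0,"wy": 0,"wz": -0.0436},{"x": -0.11,"y": -0.74,"z": 0.15,"wx": 0,"wy": 0,"wz": -0.0436},{"x": -0.11,"y": -0.74,"z": 0.15,"wx": 0,"wy": 0,"wz": -0.0436},{"x": -0.11,"y": -0.74,"z": 0.15,"wx": 0,"wy": 0,"wz": -0.0436},{"x": -0.11,"y": -0.74,"z": 0.15,"wx": 0,"wy": 0,"wz": -0.0436},{"x": -0.11,"y": -0.74,"z": 0.15,"wx": 0,"wy": 0,"wz": -0.0436},{"x": -0.11,"y": -0.74,"z": 0.15,"wx": 0,"wy": 0,"wz": -0.0436}])

```text
time_s: 35.67
ee_pos: [0.595, -0.1519, 0.1506]
tool_rot: [-180.0, -0.1, -164.0]
contact_force: [0.3, 0.1, -0.4]
finger_gap: 0.454
grip_force: 0.0
```

Run:
```python
from h import *
s=arm.sense();print(s["ee_pos"])
c=cam("scene")
m=cv2.inRange(c["hsv"],(0,0,0),(179,255,55));n,l,st,ce=cv2.connectedComponentsWithStats(m)
for i in range(1,n):
    P=ray(c,ce[i],.012)[0]
    if 40<st[i,4]<600 and -.3<P[1]<.2 and .3<P[0]<.75:
        v,u=np.nonzero(l==i);Q=ray(c,np.c_[u,v],.012)[:,:2];print(st[i,4],ce[i].round(1),P.round(4),np.degrees(np.arctan2(*np.linalg.eigh(np.cov(Q.T))[1][::-1,1])))
to(.59,-.1438,.0045,196.2)
cv2.imwrite("pics/scene2.png",cv2.resize(c["pixels"][50:300,100:433,::-1],(799,600)))
```

```text
[ 0.59501252 -0.15189554  0.15055391]
row [0.01   0.0231 0.4892] [ 0.0001 -0.0001 -0.0005]
```

View pics/scene2.png

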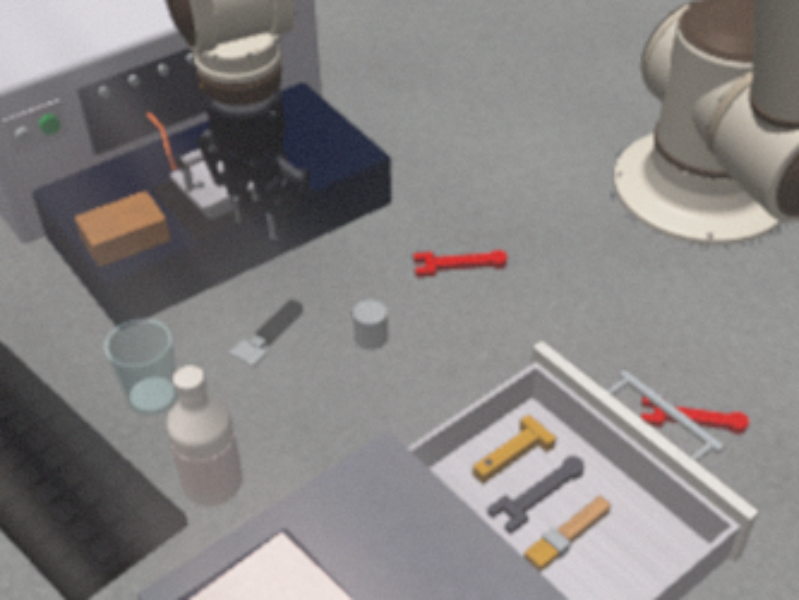

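Gauge, spanner and brush lie flat in the drawer. The scraper grip is at (300,303)–(255,343), not moved so far as I can see; I'll check that by number before going down.

Run:
```python
from h import *
c=cam("scene");P=lambda q,z:ray(c,(np.array(q)+.5)/2.4-.5+[100,50],z)[:,:2]
p=P([(299,305),(257,340)],.012);d=p[1]-p[0];print(p.round(4),p.mean(0).round(4),np.degrees(np.arctan2(d[1],d[0])))
to(.59,-.1438,.0045,196.2)
```

```text
[[ 0.562  -0.1472]
 [ 0.6335 -0.1312]] [ 0.5977 -0.1392] 12.5940695847065
row [0.012  0.0186 0.4913] [ 0.0001 -0.     -0.0003]
```

Emit:
send_rows(rows=[{"x": 0.01,"y": 0.02,"z": 0.1,"wx": 0,"wy": 0,"wz": 0},{"x": 0.01,"y": 0.02,"z": 0.2,"wx": 0,"wy": 0,"wz": 0},{"x": 0.01,"y": 0.02,"z": 0.3,"wx": 0,"wy": 0,"wz": 0},{"x": 0.01,"y": 0.02,"z": 0.38,"wx": 0,"wy": 0,"wz": 0},{"x": 0.01,"y": 0.02,"z": 0.44,"wx": 0,"wy": 0,"wz": 0},{"x": 0.01,"y": 0.02,"z": 0.475,"wx": 0,"wy": 0,"wz": 0},{"x": 0.01,"y": 0.02,"z": 0.489,"wx": 0,"wy": 0,"wz": 0},{"x": 0.01,"y": 0.02,"z": 0.489,"wx": 0,"wy": 0,"wz": 0}], grip=0.05)

```text
time_s: 36.43
ee_pos: [0.5906, -0.1414, 0.0052]
tool_rot: [180.0, -0.0, -163.7]
contact_force: [0.2, -0.6, -0.1]
finger_gap: 0.526
grip_force: 0.0
```

Emit:
send_rows(rows=[{"x": 0,"y": 0,"z": 0,"wx": 0,"wy": 0,"wz": 0},{"x": 0,"y": 0,"z": 0,"wx": 0,"wy": 0,"wz": 0},{"x": 0,"y": 0,"z": 0,"wx": 0,"wy": 0,"wz": 0},{"x": 0,"y": 0,"z": 0,"wx": 0,"wy": 0,"wz": 0},{"x": 0,"y": 0,"z": 0,"wx": 0,"wy": 0,"wz": 0}], grip=-1)

```text
time_s: 36.85
ee_pos: [0.5917, -0.1424, 0.007]
tool_rot: [-180.0, 0.2, -163.8]
contact_force: [0.0, 0.7, 6.8]
finger_gap: 0.22
grip_force: 40.2
```

Emit:
send_rows(rows=[{"x": 0,"y": 0,"z": -0.05,"wx": 0,"wy": 0,"wz": 0},{"x": 0,"y": 0,"z": -0.12,"wx": 0,"wy": 0,"wz": 0},{"x": 0,"y": 0,"z": -0.22,"wx": 0,"wy": 0,"wz": 0},{"x": 0,"y": 0,"z": -0.34,"wx": 0,"wy": 0,"wz": 0},{"x": 0,"y": 0,"z": -0.46,"wx": 0,"wy": 0,"wz": 0},{"x": 0,"y": 0,"z": -0.57,"wx": 0,"wy": 0,"wz": 0},{"x": 0,"y": 0,"z": -0.6,"wx": 0,"wy": 0,"wz": 0},{"x": 0,"y": 0,"z": -0.6,"wx": 0,"wy": 0,"wz": 0}])

```text
time_s: 37.52
ee_pos: [0.592, -0.1427, 0.1891]
tool_rot: [-179.9, 0.3, -163.8]
contact_force: [-0.6, -0.5, 0.0]
finger_gap: 0.219
grip_force: 39.4
```

Run:
```python
from h import *
s=arm.sense();print(s["ee_pos"],s["finger_gap"]*85,s["contact_force"]);to(.525,.352,.18,180.5)
```

```text
[ 0.59195725 -0.14271523  0.18909573] 18.59274794377495 [-0.62052245 -0.46954607  0.00575054]
row [-0.2458  1.6459  0.0274] [-0.0003  0.0009  0.0436]
```

Emit:
send_rows(rows=[{"x": -0.123,"y": 0.823,"z": 0,"wx": 0,"wy": 0,"wz": 0},{"x": -0.123,"y": 0.823,"z": 0,"wx": 0,"wy": 0,"wz": 0},{"x": -0.123,"y": 0.823,"z": 0,"wx": 0,"wy": 0,"wz": 0},{"x": -0.123,"y": 0.823,"z": 0,"wx": 0,"wy": 0,"wz": 0},{"x": -0.123,"y": 0.823,"z": 0,"wx": 0,"wy": 0,"wz": 0},{"x": -0.123,"y": 0.823,"z": 0,"wx": 0,"wy": 0,"wz": 0},{"x": -0.123,"y": 0.823,"z": 0,"wx": 0,"wy": 0,"wz": 0}])

```text
time_s: 38.1
ee_pos: [0.5554, 0.111, 0.1833]
tool_rot: [179.9, -0.1, -163.5]
contact_force: [0.1, -0.0, -0.9]
finger_gap: 0.217
grip_force: 39.5
```

Emit:
send_rows(rows=[{"x": -0.123,"y": 0.823,"z": 0.025,"wx": 0,"wy": 0,"wz": 0.0436},{"x": -0.123,"y": 0.823,"z": 0.025,"wx": 0,"wy": 0,"wz": 0.0436},{"x": -0.123,"y": 0.823,"z": 0.025,"wx": 0,"wy": 0,"wz": 0.0436},{"x": -0.123,"y": 0.823,"z": 0.025,"wx": 0,"wy": 0,"wz": 0.0436},{"x": -0.123,"y": 0.823,"z": 0.025,"wx": 0,"wy": 0,"wz": 0.0436},{"x": -0.123,"y": 0.823,"z": 0.025,"wx": 0,"wy": 0,"wz": 0.0436},{"x": -0.123,"y": 0.823,"z": 0.025,"wx": 0,"wy": 0,"wz": 0.0436},{"x": -0.123,"y": 0.823,"z": 0.025,"wx": 0,"wy": 0,"wz": 0.0436}])

```text
time_s: 38.77
ee_pos: [0.5223, 0.3545, 0.1752]
tool_rot: [-179.9, -0.2, -179.3]
contact_force: [0.7, 0.1, 0.2]
finger_gap: 0.217
grip_force: 39.6
```

Run:
```python
from h import *
s=arm.sense();print(s["ee_pos"],s["finger_gap"]*85);to(.525,.352,.027,180.5)
```

```text
[0.52226162 0.35452833 0.17521798] 18.44981222503819
row [-0.0105 -0.0079  0.494 ] [-0.0002 -0.0005  0.0006]
```

Emit:
send_rows(rows=[{"x": -0.004,"y": -0.004,"z": 0.1,"wx": 0,"wy": 0,"wz": 0},{"x": -0.004,"y": -0.004,"z": 0.2,"wx": 0,"wy": 0,"wz": 0},{"x": -0.004,"y": -0.004,"z": 0.29,"wx": 0,"wy": 0,"wz": 0},{"x": -0.004,"y": -0.004,"z": 0.37,"wx": 0,"wy": 0,"wz": 0},{"x": -0.004,"y": -0.004,"z": 0.43,"wx": 0,"wy": 0,"wz": 0},{"x": -0.004,"y": -0.004,"z": 0.47,"wx": 0,"wy": 0,"wz": 0},{"x": -0.004,"y": -0.004,"z": 0.494,"wx": 0,"wy": 0,"wz": 0},{"x": -0.004,"y": -0.004,"z": 0.494,"wx": 0,"wy": 0,"wz": 0}])

```text
time_s: 39.43
ee_pos: [0.5244, 0.35, 0.0281]
tool_rot: [-179.9, -0.1, -179.5]
contact_force: [0.2, -0.8, -1.0]
finger_gap: 0.219
grip_force: 39.6
```

Emit:
send_rows(rows=[{"x": 0,"y": 0,"z": 0,"wx": 0,"wy": 0,"wz": 0},{"x": 0,"y": 0,"z": 0,"wx": 0,"wy": 0,"wz": 0},{"x": 0,"y": 0,"z": 0,"wx": 0,"wy": 0,"wz": 0},{"x": 0,"y": 0,"z": 0,"wx": 0,"wy": 0,"wz": 0}], grip=-0.1)

```text
time_s: 39.77
ee_pos: [0.5253, 0.3517, 0.0309]
tool_rot: [179.9, 0.1, -179.5]
contact_force: [0.4, 0.6, 0.2]
finger_gap: 0.456
grip_force: 0.0
```

Emit:
send_rows(rows=[{"x": 0,"y": 0,"z": -0.1,"wx": 0,"wy": 0,"wz": 0},{"x": 0,"y": 0,"z": -0.24,"wx": 0,"wy": 0,"wz": 0},{"x": 0,"y": 0,"z": -0.38,"wx": 0,"wy": 0,"wz": 0},{"x": 0,"y": 0,"z": -0.52,"wx": 0,"wy": 0,"wz": 0},{"x": 0,"y": 0,"z": -0.56,"wx": 0,"wy": 0,"wz": 0}])

```text
time_s: 40.18
ee_pos: [0.5259, 0.3522, 0.2057]
tool_rot: [179.7, 0.4, -179.5]
contact_force: [-0.1, 0.8, 0.5]
finger_gap: 0.454
grip_force: 0.0
```

Emit:
send_rows(rows=[{"x": 0.483,"y": -0.287,"z": 0,"wx": 0,"wy": 0,"wz": 0.15},{"x": 0.483,"y": -0.287,"z": 0,"wx": 0,"wy": 0,"wz": 0.15},{"x": 0.483,"y": -0.287,"z": 0,"wx": 0,"wy": 0,"wz": 0.15},{"x": 0.483,"y": -0.287,"z": 0,"wx": 0,"wy": 0,"wz": 0.15},{"x": 0.483,"y": -0.287,"z": 0,"wx": 0,"wy": 0,"wz": 0.15},{"x": 0.483,"y": -0.287,"z": 0,"wx": 0,"wy": 0,"wz": 0.15},{"x": 0.483,"y": -0.287,"z": 0,"wx": 0,"wy": 0,"wz": 0.15},{"x": 0.483,"y": -0.287,"z": 0,"wx": 0,"wy": 0,"wz": 0.15}])

```text
time_s: 40.85
ee_pos: [0.3806, 0.2639, 0.1987]
tool_rot: [179.9, -0.0, 126.1]
contact_force: [0.2, 0.3, -0.9]
finger_gap: 0.45
grip_force: 0.0
```

Emit:
send_rows(rows=[{"x": 0,"y": 0,"z": 0.15,"wx": 0,"wy": 0,"wz": 0.1},{"x": 0,"y": 0,"z": 0.15,"wx": 0,"wy": 0,"wz": 0.1},{"x": 0,"y": 0,"z": 0.15,"wx": 0,"wy": 0,"wz": 0.1},{"x": 0,"y": 0,"z": 0.15,"wx": 0,"wy": 0,"wz": 0.1},{"x": 0,"y": 0,"z": 0.15,"wx": 0,"wy": 0,"wz": 0.1},{"x": 0,"y": 0,"z": 0.15,"wx": 0,"wy": 0,"wz": 0.1},{"x": 0,"y": 0,"z": 0.15,"wx": 0,"wy": 0,"wz": 0.1}])

```text
time_s: 41.43
ee_pos: [0.3808, 0.264, 0.1532]
tool_rot: [180.0, -0.1, 90.7]
contact_force: [1.1, 0.7, 0.3]
finger_gap: 0.449
grip_force: 0.0
```

Run:
```python
from h import *
s=arm.sense();print(s["ee_pos"],s["tool_rot"],s["qpos"].round(1));to(.380,.266,.05,90.3)
c=cam("scene");cv2.imwrite("pics/scene3.png",cv2.resize(c["pixels"][50:350,100:500,::-1],(800,600)))
```

```text
[0.38080643 0.2639893  0.15319839] [ 1.79964706e+02 -5.37601734e-02  9.07353833e+01] [ 34.7  -7.8 -11.1  86.7   0.  124. ]
row [ 0.0064 -0.0028  0.344 ] [ 0.0001 -0.0001  0.0012]
```

View pics/scene3.png

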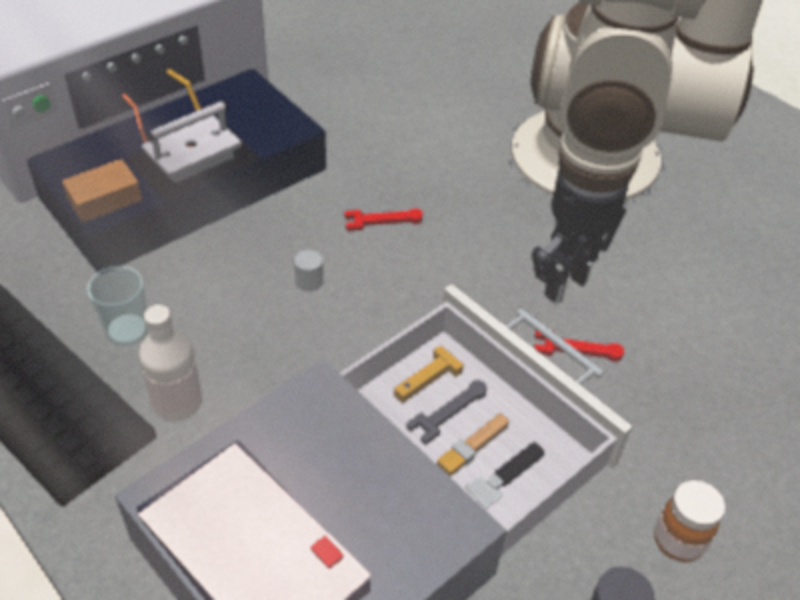

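All four tools lie in the drawer at (430,375), (448,410), (475,443) and (508,472). The bench is clear of tools and the plate sits on the stand. Now I'll shut the drawer.

Emit:
send_rows(rows=[{"x": 0.006,"y": -0.002,"z": 0.08,"wx": 0,"wy": 0,"wz": 0.001},{"x": 0.006,"y": -0.002,"z": 0.17,"wx": 0,"wy": 0,"wz": 0.001},{"x": 0.006,"y": -0.002,"z": 0.24,"wx": 0,"wy": 0,"wz": 0.001},{"x": 0.006,"y": -0.002,"z": 0.29,"wx": 0,"wy": 0,"wz": 0.001},{"x": 0.006,"y": -0.002,"z": 0.32,"wx": 0,"wy": 0,"wz": 0.001},{"x": 0.006,"y": -0.002,"z": 0.335,"wx": 0,"wy": 0,"wz": 0.001},{"x": 0.006,"y": -0.002,"z": 0.335,"wx": 0,"wy": 0,"wz": 0.001}], grip=-0.06)

```text
time_s: 42.07
ee_pos: [0.3799, 0.2656, 0.0519]
tool_rot: [-180.0, -0.0, 90.2]
contact_force: [0.9, -0.0, 0.2]
finger_gap: 0.469
grip_force: 0.0
```

Emit:
send_rows(rows=[{"x": 0,"y": 0,"z": 0,"wx": 0,"wy": 0,"wz": 0},{"x": 0,"y": 0,"z": 0,"wx": 0,"wy": 0,"wz": 0},{"x": 0,"y": 0,"z": 0,"wx": 0,"wy": 0,"wz": 0},{"x": 0,"y": 0,"z": 0,"wx": 0,"wy": 0,"wz": 0},{"x": 0,"y": 0,"z": 0,"wx": 0,"wy": 0,"wz": 0}], grip=-1, newtons=25)

```text
time_s: 42.48
ee_pos: [0.3806, 0.2661, 0.0533]
tool_rot: [179.9, -0.1, 90.2]
contact_force: [0.1, -0.9, 6.2]
finger_gap: 0.115
grip_force: 24.7
```

Emit:
send_rows(rows=[{"x": 0,"y": 0.03,"z": 0,"wx": 0,"wy": 0,"wz": 0},{"x": 0.001,"y": 0.08,"z": 0,"wx": 0,"wy": 0,"wz": 0},{"x": 0.002,"y": 0.15,"z": 0,"wx": 0,"wy": 0,"wz": 0},{"x": 0.003,"y": 0.22,"z": 0,"wx": 0,"wy": 0,"wz": 0},{"x": 0.004,"y": 0.29,"z": 0,"wx": 0,"wy": 0,"wz": 0},{"x": 0.005,"y": 0.36,"z": 0,"wx": 0,"wy": 0,"wz": 0},{"x": 0.006,"y": 0.41,"z": 0,"wx": 0,"wy": 0,"wz": 0},{"x": 0.006,"y": 0.44,"z": 0,"wx": 0,"wy": 0,"wz": 0}])

```text
time_s: 43.15
ee_pos: [0.5142, 0.268, 0.0534]
tool_rot: [179.9, -0.1, 90.1]
contact_force: [-2.5, -0.1, 9.5]
finger_gap: 0.113
grip_force: 25.6
```

Run:
```python
from h import *
s=arm.sense();print(s["ee_pos"],s["tool_rot"],s["contact_force"]);to(.580,.269,.05,90.3)
```

```text
[0.51418878 0.26798956 0.05336988] [ 1.79887848e+02 -6.99763587e-02  9.01344680e+01] [-2.49589617 -0.14462074  9.4793902 ]
row [0.0028 0.2194 0.0117] [ 0.0003 -0.0002 -0.0005]
```

Emit:
send_rows(rows=[{"x": 0.001,"y": 0.05,"z": 0,"wx": 0,"wy": 0,"wz": 0},{"x": 0.001,"y": 0.1,"z": 0,"wx": 0,"wy": 0,"wz": 0},{"x": 0.002,"y": 0.14,"z": 0,"wx": 0,"wy": 0,"wz": 0},{"x": 0.002,"y": 0.17,"z": 0,"wx": 0,"wy": 0,"wz": 0},{"x": 0.003,"y": 0.19,"z": 0,"wx": 0,"wy": 0,"wz": 0},{"x": 0.003,"y": 0.205,"z": 0,"wx": 0,"wy": 0,"wz": 0},{"x": 0.003,"y": 0.213,"z": 0,"wx": 0,"wy": 0,"wz": 0},{"x": 0.003,"y": 0.22,"z": 0,"wx": 0,"wy": 0,"wz": 0}])

```text
time_s: 43.82
ee_pos: [0.5788, 0.2689, 0.0534]
tool_rot: [179.9, -0.0, 90.2]
contact_force: [-1.0, -2.4, 7.8]
finger_gap: 0.114
grip_force: 25.5
```

Emit:
send_rows(rows=[{"x": 0,"y": 0.004,"z": 0,"wx": 0,"wy": 0,"wz": 0},{"x": 0,"y": 0.006,"z": 0,"wx": 0,"wy": 0,"wz": 0},{"x": 0,"y": 0.008,"z": 0,"wx": 0,"wy": 0,"wz": 0},{"x": 0,"y": 0.008,"z": 0,"wx": 0,"wy": 0,"wz": 0}])

```text
time_s: 44.15
ee_pos: [0.5803, 0.2689, 0.0534]
tool_rot: [-180.0, -0.0, 90.2]
contact_force: [-4.1, -0.9, 8.9]
finger_gap: 0.119
grip_force: 25.7
```

Emit:
send_rows(rows=[{"x": 0,"y": 0.004,"z": 0,"wx": 0,"wy": 0,"wz": 0},{"x": 0,"y": 0.008,"z": 0,"wx": 0,"wy": 0,"wz": 0},{"x": 0,"y": 0.01,"z": 0,"wx": 0,"wy": 0,"wz": 0},{"x": 0,"y": 0.01,"z": 0,"wx": 0,"wy": 0,"wz": 0},{"x": 0,"y": 0.01,"z": 0,"wx": 0,"wy": 0,"wz": 0}])

```text
time_s: 44.57
ee_pos: [0.5804, 0.2689, 0.0533]
tool_rot: [-179.7, -0.0, 90.2]
contact_force: [-19.3, -2.8, 15.9]
finger_gap: 0.113
grip_force: 26.6
```

Emit:
send_rows(rows=[{"x": 0,"y": -0.003,"z": 0,"wx": 0,"wy": 0,"wz": 0},{"x": 0,"y": -0.003,"z": 0,"wx": 0,"wy": 0,"wz": 0},{"x": 0,"y": -0.005,"z": 0,"wx": 0,"wy": 0,"wz": 0},{"x": 0,"y": -0.005,"z": 0,"wx": 0,"wy": 0,"wz": 0}], grip=-0.1)

```text
time_s: 44.9
ee_pos: [0.5821, 0.269, 0.0521]
tool_rot: [180.0, -0.0, 90.2]
contact_force: [0.2, -0.2, 0.1]
finger_gap: 0.449
grip_force: 0.0
```

Emit:
send_rows(rows=[{"x": 0,"y": 0,"z": -0.08,"wx": 0,"wy": 0,"wz": 0},{"x": 0,"y": 0,"z": -0.2,"wx": 0,"wy": 0,"wz": 0},{"x": 0,"y": 0,"z": -0.33,"wx": 0,"wy": 0,"wz": 0},{"x": 0,"y": 0,"z": -0.5,"wx": 0,"wy": 0,"wz": 0},{"x": -0.2,"y": -0.2,"z": -0.5,"wx": 0,"wy": 0,"wz": 0},{"x": -0.4,"y": -0.4,"z": -0.5,"wx": 0,"wy": 0,"wz": 0},{"x": -0.6,"y": -0.6,"z": -0.5,"wx": 0,"wy": 0,"wz": 0},{"x": -0.6,"y": -0.6,"z": -0.5,"wx": 0,"wy": 0,"wz": 0}])

```text
time_s: 45.57
ee_pos: [0.4637, 0.15, 0.2003]
tool_rot: [180.0, -0.0, 90.2]
contact_force: [-0.7, -0.3, 0.5]
finger_gap: 0.454
grip_force: 0.0
```

Emit:
send_rows(rows=[{"x": -0.5,"y": -0.2,"z": 0,"wx": 0,"wy": 0,"wz": 0},{"x": -0.5,"y": -0.2,"z": 0,"wx": 0,"wy": 0,"wz": 0},{"x": -0.5,"y": -0.2,"z": 0,"wx": 0,"wy": 0,"wz": 0},{"x": -0.5,"y": -0.2,"z": 0,"wx": 0,"wy": 0,"wz": 0},{"x": -0.5,"y": -0.2,"z": 0,"wx": 0,"wy": 0,"wz": 0}])

```text
time_s: 45.98
ee_pos: [0.4032, -0.0035, 0.2011]
tool_rot: [180.0, 0.1, 89.9]
contact_force: [-0.4, 0.5, 0.2]
finger_gap: 0.454
grip_force: 0.0
```

Run:
```python
from h import *
c=cam("scene");cv2.imwrite("pics/scene4.png",cv2.resize(c["pixels"][50:350,100:500,::-1],(800,600)))
```

```text
(no output)
```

View pics/scene4.png

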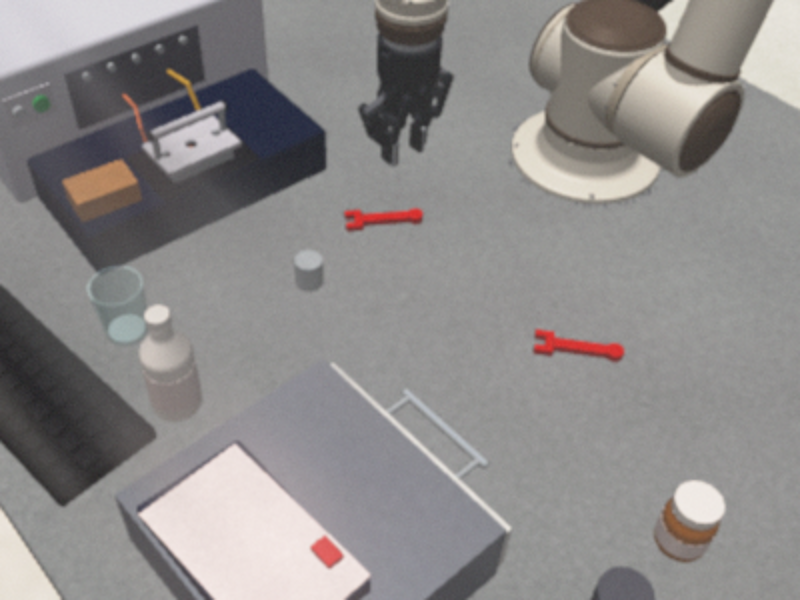

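The drawer is fully shut (front flush along (335,365)–(508,528)), the plate is flat on the stand at (190,145), and the bystanders and red spanners have not moved. Handing in.

```bash
python3 -c "
from rig import arm
print(arm.close_job())"
```

```text
the job is handed in; nothing more can be done
None
```

I handed in the job at about 46 s: the stand plate is flat and fully down on both pegs, the gauge, spanner, brush and scraper are in the fully shut drawer (no screwdriver was there), and I left everything else alone; no verdict came back.

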